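Square two case-end boards in the drilling jig

ROBOT

A 6-joint arm with a two-finger parallel gripper is mounted at the origin on a cart in front of the work surface, level with it; the furniture and walls round the work are solid. World frame = base frame: x ahead of the robot, y to its left, z up, the work surface at z = 0. Lengths are in mm, angles in rad, forces in N, time in s.
With the tool pointing down it reaches from about 275 to 975 mm from the base axis. Payload 8.4 kg.
Tool frame: the origin (TCP) lies on the centre line of the jaws, within the pads' length; the fingertips stand 11 mm ahead of it and the grasp point (between the pads) lies 8 mm behind it (bot.tip_reach is the distance from the TCP to the fingertips, in mm); z points along the fingers, y is the line along which they close (so a half turn about z gives the same grasp; the last joint's range is limited). The gripper opens to 92 mm and grips with 3 to 60 N. Pads are 20 mm wide; open, the fingers measure 128 mm over their backs; the gripper's body (75 mm by 189 mm) begins 69 mm behind the grasp point.
Start: joints at [1.205, 0.353, 1.633, -0, 1.155, -0.002], TCP at [222.391, 584.097, 202.683] pointing down, gripper open.
Joint ranges: [-2.63, 2.63], [-0.92, 2.1], [0.06, 2.66], [-1.3, 4.44], [0, 2.69], [-3.02, 3.02]. Speed limits (rad/s): [2.22, 2.22, 2.79, 3.14, 3.14, 3.14].

INTERFACE

Orientations are given as a unit quaternion [x, y, z, w].
In Python, from workcell import bot gives the robot as it stands.
- The arm moves only by the tool servo_tool, never from a script. Its argument "increments" is a list of rows, each a list of 3 entries, a list of its own where there are three numbers: the shift along the tool's x, y, z scaled (see below), then the turn, a rotation vector about the tool's x, y, z scaled (see below), then the gripper command: -1 is shut, 1 is fully open, values between are in proportion. In form: [[[tx, ty, tz], [ax, ay, az], grip], ...]. A call has 1 to 20 rows; each row shifts and turns the commanded pose from where the row before left it, along the tool's axes as they then stand; what a row does not reach is not made up. The controller multiplies each number of a shift by 6 cm and each number of a turn by 0.08 rad. A row lasts 1/8 s, in which the tool goes at most 62.5 mm and 10.7 degrees, less where a joint would pass 70% of its speed; a pose out of reach is approached as far as the arm can. A call with a number of a shift or a turn outside -1 to 1 is refused whole. A call with a gripper value outside its range is refused whole. The fingers move at their own pace and stop on an object; "newtons" is the grip in N (left out, the last holds). Time passes only in rows, so rows that do not move let the fingers close. It gives the time, the measured TCP pose, the force, the opening and the grip force at its end, in the units of the state.
- bot.read_state(): the state, without advancing time (a new reading comes with each control period).
- bot.capture(name): name is "scene" or "top"; returns a dict with "frame" (480x640x3 uint8, red, green, blue), "intrinsics" (3x3 intrinsics, pixels), "D" ([k1, k2, p1, p2, k3] as OpenCV has them; the pictures are not rectified), "R" (3x3) and "t" (3): a world point X has camera coordinates R X + t. Camera axes: x right, y down, z forward; pixel columns grow to the right and rows downward; lengths in mm; the calibration is good to about 2 mm. A picture is of the moment at which its call begins. There is no depth.
- bot.finish_job(): hands the job in; it is judged then, once.
The state is a dict: "t": time; "joint_pos": joint angles; "qvel": joint speeds; "tau": joint torques, N m; "tool_pos": TCP position; "ee_rot": TCP orientation; "wrist_force": force on the tool from outside, world axes, zero at the start; "wrist_torque": the same for the moment, N m; "grip_width": finger opening in mm; "finger_force": force on a finger pad.
Only numpy, scipy, OpenCV 4.12 (cv2) and the standard library are available. Lean on these libraries where they do the work, as an engineer would, in place of code of your own. Each camera call takes 0.05 s, during which the arm holds its last target. There are 200 camera calls.

TASK

Two plywood end boards of a leather case are to be drilled as a pair in the sloping jig. Square up the board that lies askew in the jig, flush against both corner fences, and stack the loose board on it, just as flush. Then fold the weighted hold-down arm over so that it rests on the stack, and leave the tools around as they lie.

Things in the scene. Friction and masses are not known exactly. Their poses are not given: they have to be found in the camera images.
- bed: grey-painted bed of the fixed drilling jig, sloping down towards the robot's side at 23 degrees. Origin: inner corner of the two aluminium fences, on the bed's surface; x up the slope, y along the bed to the left, z out of the bed. Surface: x -16 to 168, y -84 to 28 mm. Boards go to x > 0, y < 0, long side along x: a board flush in the corner has its origin at (60, -28) mm
- low_fence (a point): foot of the low fence's face, midway along a board's 56 mm side (bed -> 0, -28, 0 mm); axes as the bed. The face is the plane bed x = 0; the fence is 14 mm thick, 26 mm high above the bed, bed y -84 to 28
- side_fence (a point): foot of the side fence's face, midway along a board's 120 mm side (bed -> 60, 0, 0 mm); axes as the bed. The face is the plane bed y = 0; the fence is two blocks, 14 mm thick and 26 mm high, at bed x 2 to 30 and 90 to 118, with an open 60 mm gap for a finger between them
- jig_board: plywood board 120x56x9 mm, 50 to 85 g, lying askew on the jig's bed, its middle 6 to 22 mm away from where it belongs, turned up to 0.15 rad. Origin: centre of its underside; x along its 120 mm length, z out of its face. Both boards are alike, with four dark pilot marks on top
- loose_board: plywood board 120x56x9 mm, 50 to 85 g, lying flat on the left part of the table. Origin: centre of its underside; x along its 120 mm length, z up. On the way to it a lamp head hangs at world x 0.51 to 0.60, y 0.09 to 0.17, z 0.26 to 0.36 m, its neck rising behind it
- holddown (a joint): hinge of the weighted steel hold-down arm (280 g), rad. 0: arm parallel to the bed, pointing down the slope, its rubber pad level with the top of two stacked boards; grows as the arm is raised, up to 2.25; upright about 2.0. The stiff hinge keeps it up near upright; pulled forward below about 0.8 it sinks by its own weight onto what lies below
- pin (a point): middle of the hold-down's hinge pin (bed -> 152, -28, 14 mm), axes as the bed; the pin runs along y. Its clevis stands at bed x 140 to 164, y -46 to -10, 26 mm high. The rubber pad is 20 mm across, 57 mm out from the pin
- knob (a point): centre of the black 20 mm ball at the free end of the hold-down arm, 94 mm out from the pin and 20 mm above it when the arm is at 0. The arm is a heavy straight steel bar 20 mm wide, 14 mm thick; when it is up, its smooth back faces up the slope and its pad faces the boards
- tape_roll: bystander, sizes in mm: tape measure roll, 79x62x30; origin at the centre of its underside
- seam_ripper: bystander, sizes in mm: purple-handled seam ripper, 77 long; origin at the centre of its underside
- cone_cream: bystander, sizes in mm: cream thread cone, 99 wide, 180 high; origin at the centre of its underside
- screwdriver_black: bystander, sizes in mm: black-handled screwdriver, 152 long; origin at the centre of its underside
- rivet_tin: bystander, sizes in mm: round green tin, 70 wide, 31 high; origin at the centre of its underside
- wax_block: bystander, sizes in mm: yellow wax block, 33x51x23; origin at the centre of its underside
- scissors: bystander, sizes in mm: scissors with orange handles, 197 long; origin at the centre of its underside
- bone_folder: bystander, sizes in mm: bone folder (flat pale stick), 153 long; origin at the centre of its underside

How it is judged (in metres and radians):
On the way:
1. both boards lie stacked in the jig, flush against both fences, while the hold-down is still up (x of jig_board in the frame of bed between 0.0575 and 0.0625 m and y of jig_board in the frame of bed between -0.0305 and -0.0255 m and z of jig_board in the frame of bed between -0.002 and 0.002 m and angle between the x axis of each of jig_board, loose_board and the x axis of bed, either way round below 0.03 rad and x of loose_board in the frame of bed between 0.0575 and 0.0625 m and y of loose_board in the frame of bed between -0.0305 and -0.0255 m and z of loose_board in the frame of bed between 0.007 and 0.011 m and value of joint holddown above 0.5 rad), for 0.2 s.
At the end, for the whole second after the job is handed in: The jig board lies flat on the bed and the loose board flat on it; each has its low edge and its side edge within 2.5 mm of the two fences and is parallel to them within 0.03 rad; the hold-down arm is down (joint below 0.1 rad) and its pad rests on the upper board; all at rest (x of jig_board in the frame of bed between 0.0575 and 0.0625 m and y of jig_board in the frame of bed between -0.0305 and -0.0255 m and z of jig_board in the frame of bed between -0.002 and 0.002 m and angle between the x axis of each of jig_board, loose_board and the x axis of bed, either way round below 0.03 rad and x of loose_board in the frame of bed between 0.0575 and 0.0625 m and y of loose_board in the frame of bed between -0.0305 and -0.0255 m and z of loose_board in the frame of bed between 0.007 and 0.011 m and value of joint holddown below 0.1 rad and contact force between holddown and loose_board above 0.3 N and linear speed of each of loose_board, jig_board below 0.01 m/s); the robot touches nothing.
It fails at once if a bystander is displaced by more than 30 mm (distance of any of tape_roll, seam_ripper, cone_cream, screwdriver_black, rivet_tin, wax_block, scissors, bone_folder from where it was at the start of the episode above 0.03 m).
It also fails if it takes over 72 s, if anything falls off the work surface, if the arm or the gripper's body presses on something with over 40 N, if the wrist force passes 120 N, or if a joint passes its speed limit or range.

## Working session

There is one attempt and no reset: what is moved stays moved. The work goes in short steps, Python scripts to look and compute and a tool call to move; the robot and the scene stay as the last step left them, time stands still between calls to the robot, and variables do not carry over. Pictures are saved under pics/ and viewed, at most 10 in all, crops included, and the job is handed in when it is done.

Besides the shell and the picture viewer there is one more tool, called after "Emit:" as name([rows], argument=value, ...), one row to a line, values as JSON. servo_tool: Moves the arm, as the interface text tells. Its arguments: {"type":"object","properties":{"increments":{"type":"array"},"newtons":{"type":"number"}},"required":["increments"]}

```bash
mkdir -p pics; ls; python3 - <<'E'
from workcell import bot
import cv2,numpy as np,pickle
for n in("scene","top"):
    c=bot.capture(n); pickle.dump(c,open(n+".pkl","wb")); cv2.imwrite(f"pics/{n}0.png",c["frame"][:,:,::-1])
    print(n,c["intrinsics"],c["D"],c["R"],c["t"],-np.array(c["R"]).T@np.array(c["t"]))
print(bot.read_state())
E
```

```text
pics
scene [[472.34933225   0.         318.23000634]
 [  0.         472.34933225 243.46925442]
 [  0.           0.           1.        ]] [0.01904501 0.         0.         0.         0.        ] [[ 0.69331166 -0.72056634  0.01015306]
 [-0.51889602 -0.50894686 -0.68681877]
 [ 0.50006586  0.47091108 -0.7267578 ]] [-436.86744234  313.88850212 1351.19807365] [-209.92723375 -791.333548   1202.01379382]
top [[439.2679407    0.         320.8610744 ]
 [  0.         439.2679407  238.92853786]
 [  0.           0.           1.        ]] [-0.03106452  0.          0.          0.          0.        ] [[ 0.02846455 -0.99920931  0.02775835]
 [-0.98943699 -0.03211324 -0.14136189]
 [ 0.14214153 -0.02344134 -0.98956874]] [-111.97009081  532.0455127  1245.07857629] [ 352.63531777  -65.60954337 1310.40990169]
{'t': 0.1, 'joint_pos': array([ 1.20462498e+00,  3.53578336e-01,  1.63406522e+00, -1.96696943e-06,
        1.15522252e+00, -2.42683414e-03]), 'qvel': array([-8.04113290e-04, -7.19175210e-04, -2.89480026e-03,  5.63307519e-05,
       -1.30372324e-03,  1.73405066e-03]), 'tau': array([-1.37067440e-03, -5.94904661e+01, -3.34929299e+01,  6.97661564e-02,
        1.84563082e-02, -1.74221674e-05]), 'tool_pos': array([222.20644009, 583.657452  , 202.03679895]), 'ee_rot': array([ 1.80870836e-01,  9.83506652e-01, -6.26093359e-04, -1.15797848e-04]), 'wrist_force': array([ 0.17089518, -0.26220675, -0.70083384]), 'wrist_torque': array([ 0.01395022, -0.0373741 ,  0.00634563]), 'finger_force': 0.0, 'grip_width': 91.77527571662894}
```

View pics/scene0.png

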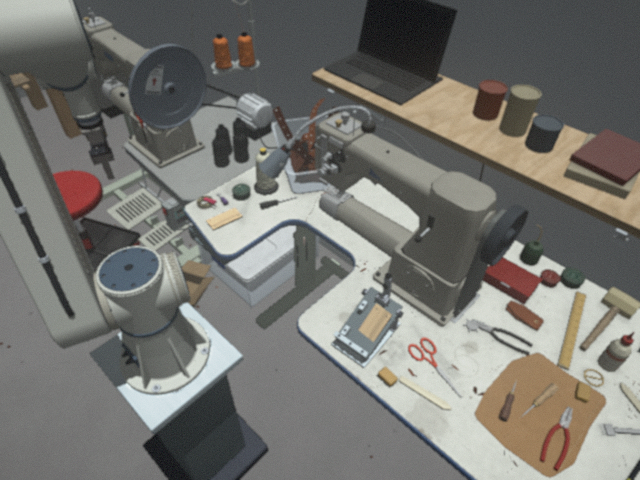

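View pics/top0.png

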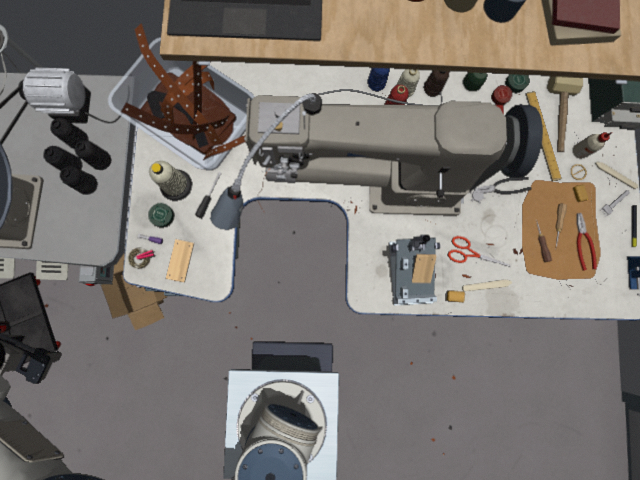

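The scene view shows the jig at about (368,325). In the top view the jig is at about (413,270), the loose board at (180,261) and the lamp at (228,208). I'll enlarge these next.

```bash
python3 - <<'E'
import pickle,cv2,numpy as np
def crop(n,x,y,w,h,s):
    f=pickle.load(open(n+".pkl","rb"))["frame"][y:y+h,x:x+w,::-1]
    o=cv2.resize(f,None,fx=s,fy=s,interpolation=cv2.INTER_CUBIC)
    for i in range(x-x%10+10,x+w,10): cv2.putText(o,str(i),((i-x)*s-8,8),0,.32,(0,0,255),1);cv2.line(o,((i-x)*s,10),((i-x)*s,16),(0,0,255),1)
    for i in range(y-y%10+10,y+h,10): cv2.putText(o,str(i),(0,(i-y)*s+3),0,.32,(0,0,255),1);cv2.line(o,(22,(i-y)*s),(28,(i-y)*s),(0,0,255),1)
    return o
a=crop("top",384,230,60,80,7);b=crop("scene",328,268,80,100,7)
h=600
can=np.zeros((600,800,3),np.uint8)
a=crop("top",384,230,60,80,7);b=crop("scene",330,285,76,80,5)
cv2.imwrite("pics/jig_top.png",crop("top",384,228,66,82,7))
cv2.imwrite("pics/jig_scene.png",crop("scene",326,276,84,92,6))
cv2.imwrite("pics/loose.png",crop("top",120,170,130,130,4))
E
```

```text
(no output)
```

View pics/jig_top.png

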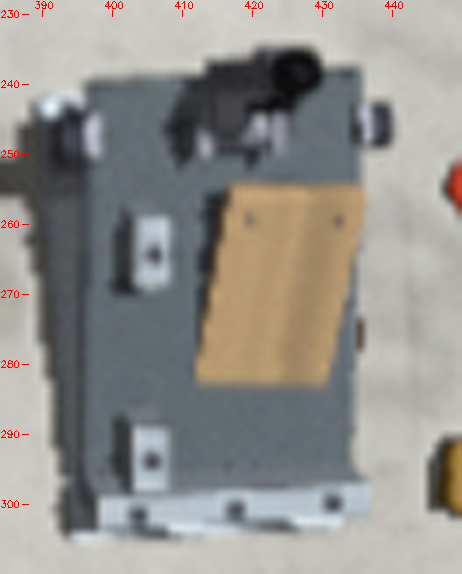

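View pics/jig_scene.png

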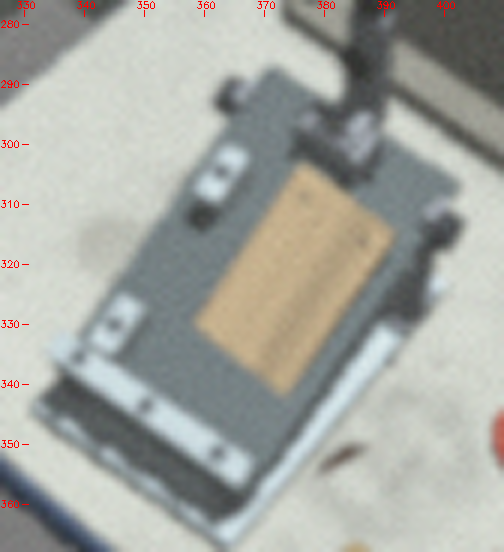

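View pics/loose.png

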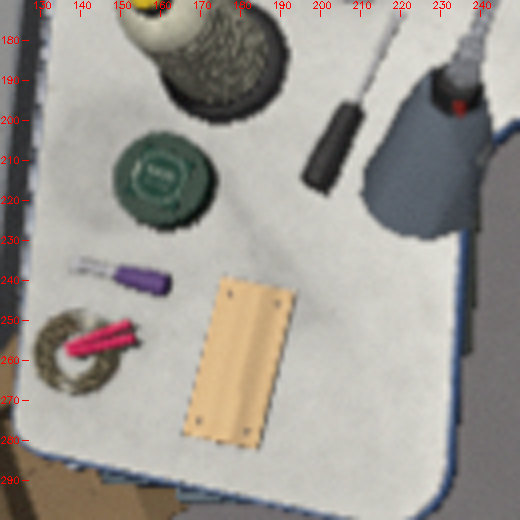

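The top crop gives the jig board's corners at (416.9,254.3), (436.1,254.7), (430.9,283) and (412.1,282.7). It also shows the fence blocks and the knob at about (426,239). The loose board's corners are at (175.5,239.3), (193.8,242.8), (184.5,282.3) and (165.8,278.5). I'll fit the poses from these.

```bash
cat > geo.py <<'E'
import numpy as np,pickle,cv2
from scipy.optimize import least_squares
from scipy.spatial.transform import Rotation as R
cams={n:pickle.load(open(n+".pkl","rb")) for n in("scene","top")}
def proj(n,X):
    c=cams[n]; return cv2.projectPoints(np.atleast_2d(X).astype(float),cv2.Rodrigues(np.array(c["R"]))[0],np.array(c["t"],float),np.array(c["intrinsics"]),np.array(c["D"]))[0].reshape(-1,2)
def bedT(p): # x,y,z,yaw
    return R.from_euler("z",p[3])*R.from_euler("y",-np.radians(23)),np.array(p[:3])
def bed2w(p,X):
    r,t=bedT(p); return r.apply(np.atleast_2d(X))+t
E
cat > fit.py <<'E'
from geo import *
T=[((168,28,0),(396.6,239.4)),((168,-84,0),(435.4,237.4)),((0,28,26),(398,299.1)),((0,-84,26),(436.6,296.9)),((118,14,26),(403.1,258.6)),((90,0,26),(408,269.4)),((30,14,26),(403.1,288.6)),((2,0,26),(408,298))]
S=[((118,14,26),(364,299.8)),((118,0,26),(367.7,301.5)),((90,0,26),(362.2,310.3)),((90,14,26),(358.5,308.2)),((30,14,26),(346.3,324.3)),((30,0,26),(350.5,326.5)),((2,0,26),(345.3,335.2)),((0,28,26),(336,331.3)),((0,-84,26),(368.2,352.3)),((-14,-84,26),(365.7,356.8)),((-14,28,26),(334.3,334.7)),((168,28,0),(371.8,287)),((168,-84,0),(402.7,307.3))]
X={"top":T,"scene":S}
def res(p): return np.concatenate([(proj(n,bed2w(p,[a for a,b in X[n]]))-[b for a,b in X[n]]).ravel() for n in X])
f=least_squares(res,[500,-300,30,0],loss="soft_l1",x_scale=[10,10,10,.1]);p=f.x
print("bed",p.round(3));print(res(p).reshape(-1,2).round(1).tolist())
C=np.array([(60,28,9),(60,-28,9),(-60,-28,9),(-60,28,9)])
JT=[(416.9,254.3),(436.1,254.7),(430.9,283),(412.1,282.7)];JS=[(376.5,303),(391.8,314.8),(373.2,342),(358.3,329.7)]
def jb(q): return bed2w(p,R.from_euler("z",q[2]).apply(C)+[q[0],q[1],0])
g=least_squares(lambda q:np.concatenate([(proj("top",jb(q))-JT).ravel(),(proj("scene",jb(q))-JS).ravel()]),[70,-40,0],x_scale=[10,10,.1])
print("jig board in bed",g.x.round(3),g.fun.reshape(-1,2).round(1).tolist())
LT=[(175.5,239.3),(193.8,242.8),(184.5,282.3),(165.8,278.5)]
h=least_squares(lambda q:(proj("top",R.from_euler("z",q[2]).apply(C)+[q[0],q[1],0])-LT).ravel(),[450,300,-.2],x_scale=[10,10,.1])
print("loose",h.x.round(3),h.fun.reshape(-1,2).round(1).tolist())
def kn(th): return bed2w(p,[152-94*np.cos(th)+20*np.sin(th),-28,14+94*np.sin(th)+20*np.cos(th)])
for th in(1.8,2.,2.2): print(th,kn(th).round(0),proj("top",kn(th)).round(1),proj("scene",kn(th)).round(1))
np.save("p.npy",p)
E
python3 fit.py
```

```text
bed [ 3.81396e+02 -3.47968e+02  3.05920e+01  7.90000e-02]
[[0.3, -0.3], [0.8, -0.1], [0.2, -0.8], [0.3, -0.6], [0.6, 0.1], [0.5, -1.5], [0.1, -0.4], [-0.1, -0.8], [-0.4, 0.0], [-0.1, 0.8], [-0.2, -0.1], [-0.4, -0.5], [-0.2, 0.4], [-0.5, 0.9], [-1.0, 0.3], [0.1, -0.6], [0.1, 0.7], [-0.3, 0.5], [-1.1, 0.0], [-1.1, -0.5], [0.1, -1.0]]
jig board in bed [ 8.1564e+01 -4.7395e+01 -5.6000e-02] [[-1.5, -6.6], [-1.2, -6.8], [0.4, 4.8], [0.1, 5.1], [3.3, -1.8], [3.7, -2.4], [-3.5, 3.9], [-4.1, 4.3]]
loose [ 4.61363e+02  3.18331e+02 -1.64000e-01] [[-0.0, -0.2], [0.1, -0.1], [-0.1, 0.1], [0.0, 0.2]]
1.8 [[ 521. -365.  199.]] [[426.8 238.9]] [[387.4 277.3]]
2.0 [[ 540. -364.  196.]] [[425.9 231.8]] [[391.1 273.8]]
2.2 [[ 558. -362.  190.]] [[424.6 225.3]] [[394.4 271.4]]
```

The jig board appears only about 80 mm long, and its lower pilot marks aren't visible. I'll check with an enhanced crop and a fit on the upper corners only.

```bash
cat >> fit.py <<'E'
def fun(q):
    a=jb(q); return np.concatenate([(proj("top",a)-JT)[:2].ravel(),(proj("scene",a)-JS)[:2].ravel()])
g=least_squares(fun,[70,-40,0],x_scale=[10,10,.1]);print("upper only",g.x.round(3),g.fun.round(1).tolist(),proj("top",jb(g.x)).round(1).tolist(),proj("scene",jb(g.x)).round(1).tolist())
E
python3 fit.py|tail -1; python3 - <<'E'
from geo import *
o=[]
for n,x,y in(("top",398,245),("scene",335,295)):
    f=cams[n]["frame"][y:y+60,x:x+60,::-1].astype(float)
    f=np.clip((f-60)*2.2,0,255).astype(np.uint8)
    o.append(cv2.resize(f,(400,400),interpolation=cv2.INTER_CUBIC))
cv2.imwrite("pics/enh.png",np.hstack(o))
E
```

```text
upper only [ 66.522 -45.634  -0.08 ] [-1.7, -1.7, -1.5, -1.5, 0.4, 2.2, 0.5, 2.0] [[415.2, 252.6], [434.6, 253.2], [430.0, 292.9], [411.0, 292.4]] [[376.9, 305.2], [392.3, 316.8], [365.6, 349.9], [350.5, 337.5]]
```

View pics/enh.png

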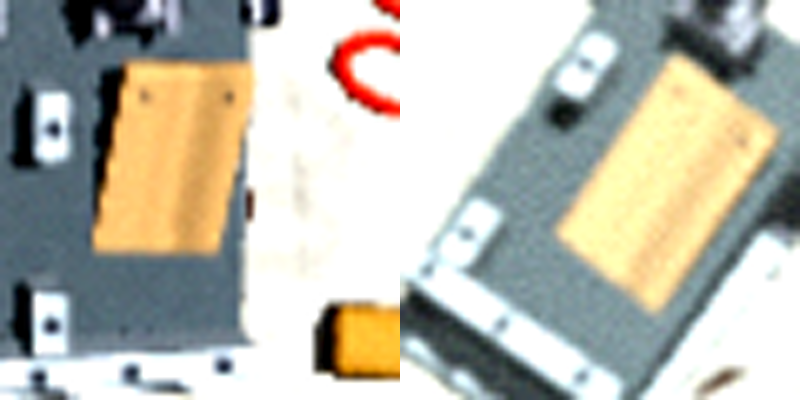

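```bash
cat >> fit.py <<'E'
print("----")
def rect(q): # x,y,z of upper-edge middle in bed; rotvec ; L
    c=np.array([(0,28,0),(0,-28,0),(-q[6],-28,0),(-q[6],28,0)])
    return bed2w(p,R.from_rotvec(q[3:6]).apply(c)+q[:3])
for fix in ("all","flat"):
    def fun(q):
        q=np.array(q); 
        if fix=="flat": q[3:5]=0;
        a=rect(q);return np.concatenate([(proj("top",a)-JT).ravel(),(proj("scene",a)-JS).ravel()])
    g=least_squares(fun,[120,-40,9,0,0,-.1,100],x_scale=[10,10,10,.1,.1,.1,10]);print(fix,g.x.round(3),g.fun.reshape(-1,2).round(1).tolist())
E
python3 fit.py|sed -n '/----/,$p'; python3 - <<'E'
from geo import *
f=cams["top"]["frame"]; 
for y in range(276,300,2): print(y,f[y,405:440:3].tolist())
E
```

```text
----
all [ 1.27259e+02 -5.05280e+01  2.63860e+01 -7.00000e-03 -2.22000e-01
 -6.80000e-02  9.30750e+01] [[-0.1, -0.1], [0.4, -0.1], [0.3, -0.4], [0.0, -0.3], [-0.2, 0.2], [0.2, -0.0], [-0.3, -0.1], [-0.7, 0.2]]
flat [ 1.2669e+02 -5.0621e+01  1.6159e+01 -4.0900e+00 -1.7456e+01 -7.0000e-02
  8.9136e+01] [[-1.0, -0.9], [-0.6, -1.0], [1.4, 0.6], [1.0, 0.6], [0.1, 1.5], [0.4, 1.2], [-0.5, -1.3], [-1.1, -1.0]]
276 [[98, 108, 114], [98, 108, 112], [97, 105, 114], [182, 153, 115], [184, 152, 113], [179, 152, 112], [179, 150, 111], [159, 133, 98], [171, 144, 106], [118, 117, 111], [99, 85, 82], [183, 182, 176]]
278 [[95, 105, 111], [94, 107, 112], [98, 104, 112], [182, 151, 114], [185, 155, 114], [176, 150, 111], [175, 148, 108], [155, 131, 97], [174, 147, 107], [110, 114, 114], [162, 158, 152], [193, 190, 186]]
280 [[93, 105, 109], [97, 107, 113], [101, 103, 103], [184, 153, 113], [182, 152, 113], [178, 151, 112], [182, 154, 115], [160, 133, 100], [179, 151, 112], [101, 110, 115], [186, 185, 178], [194, 191, 185]]
282 [[97, 107, 113], [95, 104, 110], [102, 109, 111], [154, 138, 113], [154, 13
[... 1058 characters left out ...]
9, 109, 114], [98, 107, 114], [98, 110, 115], [193, 191, 185], [196, 197, 188]]
294 [[87, 89, 99], [118, 125, 132], [98, 105, 113], [100, 109, 115], [98, 108, 113], [94, 103, 109], [104, 115, 119], [102, 112, 118], [105, 112, 118], [106, 115, 119], [191, 188, 182], [183, 183, 175]]
296 [[183, 194, 205], [125, 132, 140], [110, 118, 124], [111, 119, 125], [111, 118, 124], [110, 118, 123], [115, 121, 126], [111, 116, 122], [116, 122, 127], [115, 124, 129], [135, 139, 143], [188, 184, 178]]
298 [[148, 157, 163], [135, 144, 151], [145, 153, 162], [157, 166, 174], [174, 184, 192], [167, 179, 185], [164, 173, 183], [169, 179, 187], [175, 187, 196], [156, 166, 176], [185, 196, 206], [192, 189, 183]]
```

The jig board fits best as a board still tilted at t≈0. I'll move towards the jig and re-measure once it has settled.

```bash
cat >> geo.py <<'E'
def plan(pos,rot,N,g,cur=None,dec=3):
    """constant rows taking the tool from the current pose to pos, rot; prints row and check"""
    from workcell import bot
    s=bot.read_state(); P0,R0=(np.array(s["tool_pos"]),R.from_quat(s["ee_rot"])) if cur is None else cur
    r=((R0.inv()*rot).as_rotvec())/N
    # sum of R0*exp(k r) d = pos-P0
    A=sum((R0*R.from_rotvec(k*r)).as_matrix() for k in range(N))
    d=np.linalg.solve(A,pos-P0)
    a=(d/60).round(dec);b=(r/.08).round(dec)
    P,Q=P0.copy(),R0
    path=[]
    for k in range(N):
        P=P+Q.apply(a*60);Q=Q*R.from_rotvec(b*.08);path.append(P)
    print(N,"x",[a.tolist(),b.tolist(),g],"end",P.round(1),"mid",path[N//2].round(0),"err",(P-pos).round(1))
    return P,Q
def bedpose(p,X,yaw,tilt=0):
    """tool z into bed, tool y along bed y turned by yaw; tilt about bed y"""
    r,t=bedT(p); M=np.array([[-1,0,0],[0,1,0],[0,0,-1.]]).T
    return r.apply(X)+t, r*R.from_euler("z",yaw)*R.from_euler("y",tilt)*R.from_matrix(M)
def inbed(p,P): r,t=bedT(p); return r.inv().apply(np.atleast_2d(P)-t)
E
python3 - <<'E'
from geo import *
p=np.load("p.npy")
X,Q=bedpose(p,[69,-46,150],-.07)
print(X,(Q).as_matrix().round(2).tolist())
c=plan(np.array([335,10,240]),Q,16,1)
c=plan(X,Q,12,1,c)
E
```

```text
[ 389.90471279 -393.43957626  195.62809266] [[-0.92, -0.01, 0.39], [-0.0, 1.0, 0.03], [-0.39, 0.03, -0.92]]
16 x [[-0.236, -0.567, -0.01], [-0.081, -0.305, -0.287], 1] end [335.4   9.5 239.6] mid [262. 255. 214.] err [ 0.4 -0.5 -0.4]
12 x [[-0.045, -0.562, 0.068], [0.0, -0.0, 0.0], 1] end [ 390.1 -393.4  196.1] mid [ 367. -226.  214.] err [0.2 0.1 0.4]
```

Emit:
servo_tool([
  [[-0.236, -0.567, -0.01], [-0.081, -0.305, -0.287], 1],
  [[-0.236, -0.567, -0.01], [-0.081, -0.305, -0.287], 1],
  [[-0.236, -0.567, -0.01], [-0.081, -0.305, -0.287], 1],
  [[-0.236, -0.567, -0.01], [-0.081, -0.305, -0.287], 1],
  [[-0.236, -0.567, -0.01], [-0.081, -0.305, -0.287], 1],
  [[-0.236, -0.567, -0.01], [-0.081, -0.305, -0.287], 1],
  [[-0.236, -0.567, -0.01], [-0.081, -0.305, -0.287], 1],
  [[-0.236, -0.567, -0.01], [-0.081, -0.305, -0.287], 1],
  [[-0.236, -0.567, -0.01], [-0.081, -0.305, -0.287], 1],
  [[-0.236, -0.567, -0.01], [-0.081, -0.305, -0.287], 1],
  [[-0.236, -0.567, -0.01], [-0.081, -0.305, -0.287], 1],
  [[-0.236, -0.567, -0.01], [-0.081, -0.305, -0.287], 1],
  [[-0.236, -0.567, -0.01], [-0.081, -0.305, -0.287], 1],
  [[-0.236, -0.567, -0.01], [-0.081, -0.305, -0.287], 1],
  [[-0.236, -0.567, -0.01], [-0.081, -0.305, -0.287], 1],
  [[-0.236, -0.567, -0.01], [-0.081, -0.305, -0.287], 1],
])

```text
t: 2.1
tool_pos: [335.5, 8.8, 240.0]
ee_rot: [-0.005, 0.98, 0.015, 0.2]
wrist_force: [0.4, 0.8, -1.6]
grip_width: 91.9
finger_force: 0.0
```

```bash
cat > look.py <<'E'
from workcell import bot
from geo import *
p=np.load("p.npy")
C=np.array([(60,28,9),(60,-28,9),(-60,-28,9),(-60,28,9)])
def seg(fr,x,y,w,h):
    f=fr[y:y+h,x:x+w].astype(int); m=((f[:,:,0]-f[:,:,2])>35).astype(np.uint8)
    n,l,s,_=cv2.connectedComponentsWithStats(m); k=1+np.argmax(s[1:,4])
    c=max(cv2.findContours((l==k).astype(np.uint8),0,1)[0],key=len)
    return c.reshape(-1,2)+[x,y],s[k,4]
if __name__=="__main__":
    print(np.array(bot.read_state()["joint_pos"]).round(2),bot.read_state()["tool_pos"].round(1))
    o=[]
    for n,b in(("top",(395,245,42,55)),("scene",(335,292,65,65))):
        c=bot.capture(n);pickle.dump(c,open(n+"1.pkl","wb"));q,a=seg(c["frame"],*b)
        k,_=cv2.minEnclosingTriangle(q),0
        print(n,a,cv2.approxPolyDP(q,3,True).reshape(-1,2).tolist(),cv2.minAreaRect(q))
        x,y,w,h=b;o.append(cv2.resize(c["frame"][y-15:y+h,x-5:x+60,::-1],(400,480),interpolation=cv2.INTER_CUBIC))
    cv2.imwrite("pics/look1.png",np.hstack(o))
E
python3 look.py
```

```text
[-0.02 -0.47  2.38  0.06  0.83 -1.63] [335.5   8.8 240. ]
top 780 [[415, 252], [412, 291], [430, 291], [434, 252]] ((422.6039733886719, 271.46038818359375), (19.40322494506836, 40.99553298950195), 5.710593223571777)
scene 824 [[380, 305], [353, 335], [365, 347], [392, 316]] ((372.317138671875, 325.85369873046875), (19.677894592285156, 42.16691589355469), 38.65980911254883)
```

```bash
cat > fitb.py <<'E'
from look import *
def fitboard(pts,q0,z,mk=None,tags=""):
    """pts: {cam: contour}; q=(x,y,yaw) in bed at underside height z"""
    mk=mk or (lambda q:bed2w(p,R.from_euler("z",q[2]).apply(C)+[q[0],q[1],z]))
    def res(q):
        o=[]
        for n in pts:
            poly=proj(n,mk(q)).astype(np.float32).reshape(-1,1,2)
            o+=[cv2.pointPolygonTest(poly,(float(a),float(b)),True)-.45 for a,b in pts[n]]
        return o
    f=least_squares(res,q0,x_scale=[5,5,.05],diff_step=1e-3,loss="soft_l1");print("board",f.x.round(3),"rms px",np.sqrt(np.mean(np.square(res(f.x)))).round(2));return f.x
if __name__=="__main__":
    P={n:seg(pickle.load(open(n+"1.pkl","rb"))["frame"],*b)[0] for n,b in(("top",(395,245,42,55)),("scene",(335,292,65,65)))}
    q=fitboard(P,[66,-45,-.08],0)
    fitboard({"top":P["top"]},[66,-45,-.08],0);fitboard({"scene":P["scene"]},[66,-45,-.08],0)
    # approach: tips 22 mm above bed, then tips 2.5 mm above bed
    for zt in (80,13.5):
        X,Q=bedpose(p,[q[0],q[1],zt],q[2]);
        c=plan(X,Q,10,1,None if zt==80 else c)
E
python3 fitb.py
```

```text
board [ 7.1014e+01 -4.5334e+01 -7.0000e-02] rms px 0.3
board [ 7.0629e+01 -4.5236e+01 -6.9000e-02] rms px 0.27
board [ 71.489 -45.448  -0.072] rms px 0.31
10 x [[-0.058, -0.666, 0.201], [-0.004, 0.003, -0.008], 1] end [ 419.3 -390.6  131.9] mid [ 386. -232.  175.] err [ 0.3 -0.1 -0. ]
10 x [[0.0, 0.0, 0.111], [-0.0, -0.0, 0.0], 1] end [ 445.2 -388.5   70.6] mid [ 435. -389.   95.] err [ 0.3 -0.1 -0.1]
```

Emit:
servo_tool([
  [[-0.058, -0.666, 0.201], [-0.004, 0.003, -0.008], 1],
  [[-0.058, -0.666, 0.201], [-0.004, 0.003, -0.008], 1],
  [[-0.058, -0.666, 0.201], [-0.004, 0.003, -0.008], 1],
  [[-0.058, -0.666, 0.201], [-0.004, 0.003, -0.008], 1],
  [[-0.058, -0.666, 0.201], [-0.004, 0.003, -0.008], 1],
  [[-0.058, -0.666, 0.201], [-0.004, 0.003, -0.008], 1],
  [[-0.058, -0.666, 0.201], [-0.004, 0.003, -0.008], 1],
  [[-0.058, -0.666, 0.201], [-0.004, 0.003, -0.008], 1],
  [[-0.058, -0.666, 0.201], [-0.004, 0.003, -0.008], 1],
  [[-0.058, -0.666, 0.201], [-0.004, 0.003, -0.008], 1],
  [[0, 0, 0], [0, 0, 0], 1],
])

```text
t: 3.58
tool_pos: [422.7, -385.5, 129.4]
ee_rot: [-0.007, 0.98, 0.017, 0.197]
wrist_force: [0.2, -0.5, -0.6]
grip_width: 91.7
finger_force: 0.0
```

```bash
cat > st.py <<'E'
from geo import *
from workcell import bot
import sys
p=np.load("p.npy")
def st():
    s=bot.read_state(); r,t=bedT(p); Q=R.from_quat(s["ee_rot"])
    e=(bedpose(p,[0,0,0],0)[1].inv()*Q).as_rotvec()
    print("bed pos",inbed(p,s["tool_pos"])[0].round(1),"rot err tool",e.round(3),"F bed",r.inv().apply(s["wrist_force"]).round(1),"grip",round(float(s["grip_width"]),1),s["joint_pos"].round(2),"t",round(float(s["t"]),2))
if __name__=="__main__":
    st()
    if len(sys.argv)>1:
        a=[float(v) for v in sys.argv[1:]]  # x y z yaw N g
        plan(*bedpose(p,a[:3],a[3]),int(a[4]),a[5])
E
python3 st.py 71 -45.3 13.5 -.07 8 1
```

```text
bed pos [ 73.8 -40.7  76. ] rot err tool [-0.006  0.003  0.065] F bed [-0.1 -0.6 -0.6] grip 91.7 [-0.96  0.27  2.02  0.54  0.72 -2.93] t 3.58
8 x [[0.005, -0.01, 0.13], [0.009, -0.006, 0.007], 1.0] end [ 444.8 -388.2   70.8] mid [ 436. -387.   93.] err [-0.1  0.2  0. ]
```

Joint 6 is too close to its limit, so I'll turn the tool half round here. The grasp is the same.

Emit:
servo_tool([
  [[0, 0, 0], [0, 0, 1], 1],
  [[0, 0, 0], [0, 0, 1], 1],
  [[0, 0, 0], [0, 0, 1], 1],
  [[0, 0, 0], [0, 0, 1], 1],
  [[0, 0, 0], [0, 0, 1], 1],
  [[0, 0, 0], [0, 0, 1], 1],
  [[0, 0, 0], [0, 0, 1], 1],
  [[0, 0, 0], [0, 0, 1], 1],
  [[0, 0, 0], [0, 0, 1], 1],
  [[0, 0, 0], [0, 0, 1], 1],
  [[0, 0, 0], [0, 0, 1], 1],
  [[0, 0, 0], [0, 0, 1], 1],
  [[0, 0, 0], [0, 0, 1], 1],
  [[0, 0, 0], [0, 0, 1], 1],
  [[0, 0, 0], [0, 0, 1], 1],
  [[0, 0, 0], [0, 0, 1], 1],
  [[0, 0, 0], [0, 0, 1], 1],
  [[0, 0, 0], [0, 0, 1], 1],
  [[0, 0, 0], [0, 0, 1], 1],
  [[0, 0, 0], [0, 0, 1], 1],
])

```text
t: 6.08
tool_pos: [421.9, -382.5, 130.6]
ee_rot: [0.698, 0.688, 0.154, 0.125]
wrist_force: [-0.0, -0.0, -0.5]
grip_width: 91.8
finger_force: 0.0
```

Emit:
servo_tool([
  [[0, 0, 0], [0, 0, 1], 1],
  [[0, 0, 0], [0, 0, 1], 1],
  [[0, 0, 0], [0, 0, 1], 1],
  [[0, 0, 0], [0, 0, 1], 1],
  [[0, 0, 0], [0, 0, 1], 1],
  [[0, 0, 0], [0, 0, 1], 1],
  [[0, 0, 0], [0, 0, 1], 1],
  [[0, 0, 0], [0, 0, 1], 1],
  [[0, 0, 0], [0, 0, 1], 1],
  [[0, 0, 0], [0, 0, 1], 1],
  [[0, 0, 0], [0, 0, 1], 1],
  [[0, 0, 0], [0, 0, 1], 1],
  [[0, 0, 0], [0, 0, 1], 1],
  [[0, 0, 0], [0, 0, 1], 1],
  [[0, 0, 0], [0, 0, 1], 1],
  [[0, 0, 0], [0, 0, 1], 1],
  [[0, 0, 0], [0, 0, 1], 1],
  [[0, 0, 0], [0, 0, 1], 1],
  [[0, 0, 0], [0, 0, 1], 1],
  [[0, 0, 0], [0, 0, 0.2], 1],
])

```text
t: 8.57
tool_pos: [421.9, -383.0, 130.6]
ee_rot: [0.98, 0.011, 0.197, -0.017]
wrist_force: [-0.4, -0.3, 0.1]
grip_width: 92.0
finger_force: 0.0
```

```bash
sed -i 's/\[\[-1,0,0\],\[0,1,0\],\[0,0,-1.\]\]/[[1,0,0],[0,-1,0],[0,0,-1.]]/' geo.py; python3 st.py 71 -45.3 13.5 -.07 8 1
```

```text
bed pos [ 73.7 -38.1  77.4] rot err tool [ 0.006 -0.003  0.058] F bed [-0.4 -0.3  0.3] grip 92.0 [-0.96  0.27  2.02  0.54  0.72  0.2 ] t 8.57
8 x [[-0.004, 0.016, 0.133], [-0.01, 0.005, 0.019], 1.0] end [ 445.  -388.5   70.8] mid [ 436. -386.   93.] err [ 0.2 -0.1  0.1]
```

Emit:
servo_tool([
  [[-0.004, 0.016, 0.133], [-0.01, 0.005, 0.019], 1],
  [[-0.004, 0.016, 0.133], [-0.01, 0.005, 0.019], 1],
  [[-0.004, 0.016, 0.133], [-0.01, 0.005, 0.019], 1],
  [[-0.004, 0.016, 0.133], [-0.01, 0.005, 0.019], 1],
  [[-0.004, 0.016, 0.133], [-0.01, 0.005, 0.019], 1],
  [[-0.004, 0.016, 0.133], [-0.01, 0.005, 0.019], 1],
  [[-0.004, 0.016, 0.133], [-0.01, 0.005, 0.019], 1],
  [[-0.004, 0.016, 0.133], [-0.01, 0.005, 0.019], 1],
  [[0, 0, 0], [0, 0, 0], 1],
  [[0, 0, 0], [0, 0, 0], 0],
  [[0, 0, 0], [0, 0, 0], -1],
  [[0, 0, 0], [0, 0, 0], -1],
  [[0, 0, 0], [0, 0, 0], -1],
  [[0, 0, 0], [0, 0, 0], -1],
], newtons=10)

```text
t: 10.32
tool_pos: [444.7, -390.8, 71.0]
ee_rot: [0.98, 0.004, 0.199, -0.014]
wrist_force: [-0.2, -0.2, 0.3]
grip_width: 44.0
finger_force: 0.0
```

```bash
python3 st.py 62 -30 13.5 0 8 -1
```

```text
bed pos [ 70.7 -47.7  13.9] rot err tool [-0.002  0.001  0.071] F bed [-0.1 -0.2  0.4] grip 44.0 [-0.93  0.39  2.02  0.63  0.6   0.13] t 10.32
8 x [[-0.02, -0.036, 0.001], [0.003, -0.001, -0.11], -1.0] end [ 435.3 -373.8   67.1] mid [ 439. -380.   69.] err [-0.1 -0.  -0.2]
```

```bash
python3 - <<'E'
from workcell import bot
import cv2,numpy as np
o=[]
for n,x,y in(("top",385,235),("scene",320,270)):
    c=bot.capture(n);o.append(cv2.resize(c["frame"][y:y+75,x:x+75,::-1],(400,400),interpolation=cv2.INTER_CUBIC))
cv2.imwrite("pics/g1.png",np.hstack(o));print(bot.tip_reach,bot.read_state()["grip_width"],bot.read_state()["finger_force"])
E
```

```text
11.0 35.8692717422132 0.0
```

View pics/g1.png

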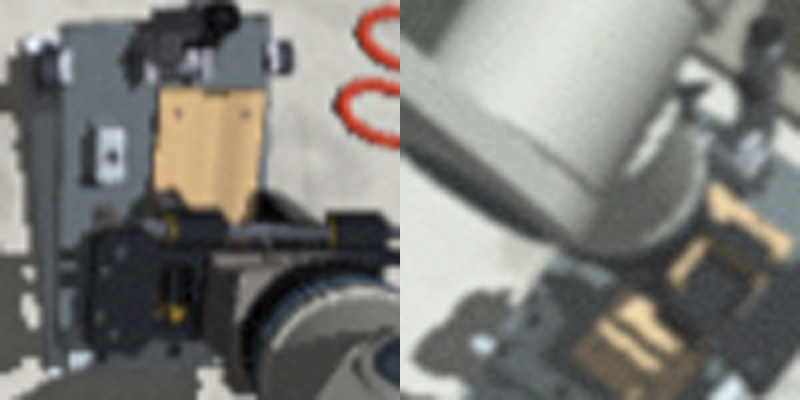

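The view from above shows the fingers closing over the board: they passed above it without touching. I'll reopen and feel downward for the bed.

Emit:
servo_tool([
  [[0, 0, 0], [0, 0, 0], 1],
  [[0, 0, 0], [0, 0, 0], 1],
  [[0, 0, 0], [0, 0, 0], 1],
  [[0, -0.02, 0], [0, 0, 0], 1],
  [[0, -0.02, 0], [0, 0, 0], 1],
  [[0, 0, 0], [0, 0, 0], 1],
  [[0, 0, 0.03], [0, 0, 0], 1],
  [[0, 0, 0.03], [0, 0, 0], 1],
])

```text
t: 11.42
tool_pos: [446.1, -388.3, 67.5]
ee_rot: [0.98, 0.004, 0.199, -0.014]
wrist_force: [-0.3, -0.3, 0.3]
grip_width: 92.0
finger_force: 0.0
```

```bash
python3 st.py
```

```text
bed pos [ 70.9 -45.3  10.1] rot err tool [-0.002  0.001  0.071] F bed [-0.2 -0.3  0.4] grip 92.0 [-0.93  0.39  2.03  0.63  0.59  0.13] t 11.43
```

Emit:
servo_tool([
  [[0, 0, 0.025], [0, 0, 0], 1],
  [[0, 0, 0.025], [0, 0, 0], 1],
  [[0, 0, 0], [0, 0, 0], 1],
])

```text
t: 11.8
tool_pos: [447.2, -388.1, 64.7]
ee_rot: [0.98, 0.004, 0.199, -0.014]
wrist_force: [0.2, 0.7, 0.4]
grip_width: 91.8
finger_force: 0.0
```

```bash
python3 st.py
```

```text
bed pos [ 70.8 -45.2   7. ] rot err tool [-0.002  0.001  0.071] F bed [0.4 0.7 0.2] grip 91.8 [-0.93  0.4   2.03  0.64  0.59  0.12] t 11.8
```

Still no contact. I'll close lightly here and see whether the fingers meet the board.

Emit:
servo_tool([
  [[0, 0, 0], [0, 0, 0], 0.2],
  [[0, 0, 0], [0, 0, 0], -1],
  [[0, 0, 0], [0, 0, 0], -1],
  [[0, 0, 0], [0, 0, 0], -1],
])

```text
t: 12.3
tool_pos: [447.2, -388.2, 64.9]
ee_rot: [0.98, 0.004, 0.199, -0.014]
wrist_force: [-0.5, -1.0, 0.1]
grip_width: 54.0
finger_force: 0.0
```

```bash
python3 st.py
```

```text
bed pos [ 70.9 -45.3   7.2] rot err tool [-0.002  0.001  0.071] F bed [-0.4 -0.9  0.3] grip 54.0 [-0.93  0.4   2.03  0.64  0.59  0.12] t 12.3
```

```bash
python3 - <<'E'
from geo import *
p=np.load("p.npy")
for z in(3,10,20,30): print(z,proj("scene",bed2w(p,[[60.7,-25,z],[80.7,-25,z],[60.7,-70,z],[80.7,-70,z]])).round(0).tolist())
E
```

```text
3 [[365.0, 325.0], [369.0, 320.0], [378.0, 334.0], [382.0, 328.0]]
10 [[364.0, 325.0], [368.0, 319.0], [377.0, 333.0], [381.0, 328.0]]
20 [[364.0, 324.0], [368.0, 318.0], [377.0, 333.0], [381.0, 327.0]]
30 [[363.0, 323.0], [367.0, 317.0], [376.0, 332.0], [380.0, 326.0]]
```

Emit:
servo_tool([
  [[0, 0, 0.015], [0, 0, 0], -1],
  [[0, 0, 0.015], [0, 0, 0], -1],
  [[0, 0, 0.015], [0, 0, 0], -1],
])

```text
t: 12.68
tool_pos: [448.3, -388.0, 62.3]
ee_rot: [0.98, 0.004, 0.199, -0.014]
wrist_force: [0.5, 0.1, 0.4]
grip_width: 24.2
finger_force: 0.0
```

```bash
python3 st.py
```

```text
bed pos [ 70.9 -45.2   4.4] rot err tool [-0.002  0.001  0.071] F bed [0.7 0.  0.2] grip 24.2 [-0.92  0.4   2.03  0.64  0.58  0.12] t 12.68
```

```bash
python3 - <<'E'
from geo import *
from workcell import bot
s=bot.read_state();Q=R.from_quat(s["ee_rot"]);p=np.load("p.npy")
w=s["grip_width"]/2
pts=[s["tool_pos"]+Q.apply([dx,dy,11]) for dx in(-10,10) for dy in(w,w+18,-w,-w-18)]
o=[]
for n,x,y,S in(("top",395,245,45),("scene",335,290,60)):
    c=bot.capture(n);pickle.dump(c,open(n+"2.pkl","wb"));k=400/S
    im=cv2.resize(c["frame"][y:y+S,x:x+S,::-1],(400,400),interpolation=cv2.INTER_CUBIC)
    im=np.clip(im.astype(float)*1.6,0,255).astype(np.uint8)
    for u in proj(n,pts): cv2.circle(im,tuple(int(v) for v in((u-[x,y]+.5)*k)),3,(0,255,0),1)
    o.append(im)
cv2.imwrite("pics/g2.png",np.hstack(o))
E
```

```text
(no output)
```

View pics/g2.png

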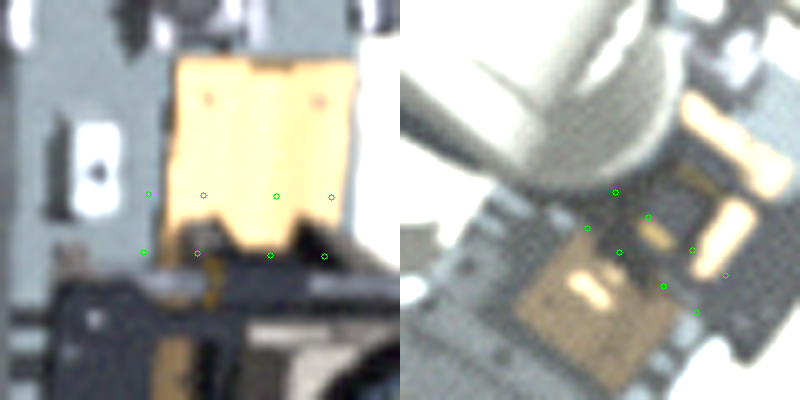

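In the top view the fingertips appear at about (190–330, 215–250) in the crop. That's some 20 mm short along the tool axis of where they should be. I'll probe further down to find the real contact.

Emit:
servo_tool([
  [[0, 0, 0.02], [0, 0, 0], -0.7],
  [[0, 0, 0.02], [0, 0, 0], -0.7],
  [[0, 0, 0.02], [0, 0, 0], -0.7],
  [[0, 0, 0], [0, 0, 0], -0.7],
])

```text
t: 13.28
tool_pos: [448.8, -388.1, 61.6]
ee_rot: [0.98, 0.004, 0.2, -0.014]
wrist_force: [-26.4, 5.4, 42.3]
grip_width: 13.8
finger_force: 24.2
```

```bash
python3 st.py
```

```text
bed pos [ 71.  -45.3   3.5] rot err tool [-0.002  0.002  0.069] F bed [-7.3  7.5 49.1] grip 13.8 [-0.92  0.4   2.03  0.65  0.58  0.11] t 13.28
```

Emit:
servo_tool([
  [[0, 0, -0.1], [0, 0, 0], 1],
  [[0, 0, -0.06], [0, 0, 0], 1],
  [[0, 0, 0], [0, 0, 0], 1],
  [[0, 0, 0], [0, 0, 0], 1],
  [[0, 0, 0], [0, 0, 0], 1],
  [[0, 0, 0], [0, 0, 0], 1],
])

```text
t: 14.02
tool_pos: [445.9, -388.2, 67.7]
ee_rot: [0.98, 0.004, 0.199, -0.014]
wrist_force: [0.3, 0.1, -0.6]
grip_width: 71.7
finger_force: 0.0
```

```bash
python3 st.py 71 -45.3 -1.5 -.07 8 1
```

```text
bed pos [ 70.8 -45.1  10.3] rot err tool [-0.002  0.001  0.071] F bed [ 0.   0.  -0.7] grip 71.7 [-0.93  0.39  2.03  0.63  0.59  0.13] t 14.03
8 x [[0.0, 0.0, 0.024], [0.003, -0.001, -0.001], 1.0] end [ 450.4 -387.8   57.1] mid [ 449. -388.   61.] err [-0.3  0.1  0.1]
```

Emit:
servo_tool([
  [[0, 0, 0], [0, 0, 0], 1],
  [[0, 0, 0], [0, 0, 0], 1],
  [[0, 0, 0.03], [0, 0, 0], 1],
  [[0, 0, 0.03], [0, 0, 0], 1],
  [[0, 0, 0.03], [0, 0, 0], 1],
  [[0, 0, 0.03], [0, 0, 0], 1],
  [[0, 0, 0.03], [0, 0, 0], 1],
  [[0, 0, 0.03], [0, 0, 0], 1],
])

```text
t: 15.02
tool_pos: [450.2, -387.9, 57.9]
ee_rot: [0.98, 0.004, 0.199, -0.014]
wrist_force: [0.1, -0.1, -0.4]
grip_width: 91.9
finger_force: 0.0
```

```bash
python3 st.py
```

```text
bed pos [ 70.9 -45.2  -0.5] rot err tool [-0.002  0.001  0.071] F bed [-0.  -0.1 -0.4] grip 91.9 [-0.92  0.41  2.03  0.65  0.57  0.11] t 15.03
```

Emit:
servo_tool([
  [[0, 0, 0], [0, 0, 0], 0.2],
  [[0, 0, 0], [0, 0, 0], -1],
  [[0, 0, 0], [0, 0, 0], -1],
  [[0, 0, 0], [0, 0, 0], -1],
  [[0, 0, 0], [0, 0, 0], -1],
])

```text
t: 15.65
tool_pos: [450.1, -388.0, 58.0]
ee_rot: [0.98, 0.004, 0.199, -0.014]
wrist_force: [-0.8, -0.1, 0.6]
grip_width: 55.6
finger_force: 10.0
```

```bash
python3 st.py
```

```text
bed pos [ 70.9 -45.3  -0.3] rot err tool [-0.002  0.001  0.071] F bed [-0.5 -0.   0.9] grip 55.6 [-0.92  0.41  2.03  0.65  0.57  0.11] t 15.65
```

Gripped: 55.6 mm at 10 N. Next I'll square it up and slide it near the corner.

Emit:
servo_tool([
  [[0, 0, 0], [0, 0, -0.22], -1],
  [[0, 0, 0], [0, 0, -0.22], -1],
  [[0, 0, 0], [0, 0, -0.22], -1],
  [[0, 0, 0], [0, 0, -0.22], -1],
  [[-0.033, -0.058, 0], [0, 0, 0], -1],
  [[-0.033, -0.058, 0], [0, 0, 0], -1],
  [[-0.033, -0.058, 0], [0, 0, 0], -1],
  [[-0.033, -0.058, 0], [0, 0, 0], -1],
  [[0, 0, 0], [0, 0, 0], -1],
])

```text
t: 16.77
tool_pos: [441.5, -374.2, 54.8]
ee_rot: [0.979, 0.038, 0.2, -0.007]
wrist_force: [-1.8, -0.1, 4.4]
grip_width: 55.7
finger_force: 10.0
```

```bash
python3 st.py
```

```text
bed pos [ 62.7 -30.9  -0.3] rot err tool [-0.001  0.001  0.   ] F bed [0.  0.  4.7] grip 55.7 [-0.92  0.4   2.06  0.67  0.56  0.02] t 16.77
```

Emit:
servo_tool([
  [[-0.016, 0, 0], [0, 0, 0], -1],
  [[-0.016, 0, 0], [0, 0, 0], -1],
  [[0, 0, 0], [0, 0, 0], -1],
])

```text
t: 17.15
tool_pos: [440.2, -374.8, 54.2]
ee_rot: [0.979, 0.038, 0.2, -0.007]
wrist_force: [0.0, -0.1, 5.5]
grip_width: 55.8
finger_force: 10.0
```

```bash
python3 st.py
```

```text
bed pos [ 61.2 -31.4  -0.3] rot err tool [-0.002  0.001  0.   ] F bed [ 2.2 -0.1  5.1] grip 55.8 [-0.92  0.4   2.06  0.67  0.55  0.01] t 17.15
```

Emit:
servo_tool([
  [[-0.016, 0, 0], [0, 0, 0], -1],
  [[-0.016, 0, 0], [0, 0, 0], -1],
  [[0, 0, 0], [0, 0, 0], -1],
])

```text
t: 17.52
tool_pos: [438.7, -375.1, 53.7]
ee_rot: [0.979, 0.038, 0.2, -0.007]
wrist_force: [4.3, 1.1, 5.1]
grip_width: 55.7
finger_force: 10.0
```

```bash
python3 st.py
```

```text
bed pos [ 59.7 -31.6  -0.3] rot err tool [-0.002  0.002  0.   ] F bed [6.  0.7 3. ] grip 55.7 [-0.92  0.4   2.07  0.68  0.55  0.01] t 17.52
```

Emit:
servo_tool([
  [[0, -0.016, 0], [0, 0, 0], -1],
  [[0, -0.016, 0], [0, 0, 0], -1],
  [[0, 0, 0], [0, 0, 0], -1],
])

```text
t: 17.9
tool_pos: [438.6, -374.3, 53.7]
ee_rot: [0.979, 0.038, 0.2, -0.006]
wrist_force: [2.9, -3.8, 2.2]
grip_width: 55.7
finger_force: 10.0
```

```bash
python3 st.py
```

```text
bed pos [ 59.6 -30.7  -0.2] rot err tool [-0.005  0.001 -0.   ] F bed [ 3.3 -4.   1. ] grip 55.7 [-0.92  0.4   2.07  0.68  0.55  0.01] t 17.9
```

Emit:
servo_tool([
  [[0, -0.016, 0], [0, 0, 0], -1],
  [[0, -0.016, 0], [0, 0, 0], -1],
  [[0, 0, 0], [0, 0, 0], -1],
])

```text
t: 18.27
tool_pos: [438.4, -372.4, 53.7]
ee_rot: [0.979, 0.038, 0.2, -0.006]
wrist_force: [4.2, -2.6, 1.7]
grip_width: 55.5
finger_force: 10.0
```

```bash
python3 st.py; python3 - <<'E'
from workcell import bot
import pickle
for n in("top","scene"): pickle.dump(bot.capture(n),open(n+"3.pkl","wb"))
E
```

```text
bed pos [ 59.6 -28.9  -0.2] rot err tool [-0.005  0.001 -0.001] F bed [ 4.3 -2.9  0. ] grip 55.5 [-0.92  0.4   2.07  0.68  0.55  0.01] t 18.27
```

Emit:
servo_tool([
  [[0, -0.016, 0], [0, 0, 0], -1],
  [[0, -0.016, 0], [0, 0, 0], -1],
  [[0, 0, 0], [0, 0, 0], -1],
])

```text
t: 18.75
tool_pos: [438.3, -370.5, 53.7]
ee_rot: [0.979, 0.038, 0.2, -0.006]
wrist_force: [5.4, -2.7, 1.9]
grip_width: 55.4
finger_force: 10.0
```

```bash
python3 st.py
```

```text
bed pos [ 59.6 -27.   -0.2] rot err tool [-0.005  0.001 -0.   ] F bed [ 5.5 -3.1 -0.3] grip 55.4 [-0.92  0.39  2.08  0.68  0.55  0.01] t 18.75
```

Emit:
servo_tool([
  [[-0.008, -0.016, 0], [0, 0, 0], -1],
  [[-0.008, -0.008, 0], [0, 0, 0], -1],
  [[0, 0, 0], [0, 0, 0], -1],
])

```text
t: 19.12
tool_pos: [438.1, -370.2, 53.9]
ee_rot: [0.979, 0.038, 0.201, -0.005]
wrist_force: [7.9, -4.2, 2.8]
grip_width: 56.0
finger_force: 10.0
```

```bash
python3 st.py
```

```text
bed pos [ 59.5 -26.6   0.1] rot err tool [-0.006  0.002 -0.   ] F bed [ 8.  -4.8 -0.3] grip 56.0 [-0.92  0.39  2.08  0.68  0.54  0.01] t 19.12
```

Emit:
servo_tool([
  [[0, -0.016, 0], [0, 0, 0], -1],
  [[0, -0.016, 0], [0, 0, 0], -1],
  [[0, 0, 0], [0, 0, 0], -1],
])

```text
t: 19.5
tool_pos: [438.0, -369.4, 54.0]
ee_rot: [0.979, 0.038, 0.201, -0.004]
wrist_force: [8.6, -8.6, -0.4]
grip_width: 55.9
finger_force: 10.0
```

```bash
python3 st.py
```

```text
bed pos [ 59.6 -25.8   0.2] rot err tool [-0.009  0.002 -0.001] F bed [ 7.1 -9.3 -3.5] grip 55.9 [-0.92  0.39  2.08  0.69  0.54  0.01] t 19.5
```

Emit:
servo_tool([
  [[0, 0, 0], [0, 0, 0], 1],
  [[0, 0, 0], [0, 0, 0], 1],
  [[0, 0, 0], [0, 0, 0], 1],
  [[0, 0, -0.2], [0, 0, 0], 1],
  [[0, 0, -0.4], [0, 0, 0], 1],
  [[0, 0, -0.5], [0, 0, 0], 1],
  [[0, 0, -0.5], [0, 0, 0], 1],
  [[0, 0.3, -0.5], [0, 0, 0], 1],
])

```text
t: 20.5
tool_pos: [387.7, -386.5, 170.3]
ee_rot: [0.979, 0.039, 0.199, -0.007]
wrist_force: [0.5, -0.3, 0.2]
grip_width: 91.8
finger_force: 0.0
```

```bash
python3 st.py; cat > chk.py <<'E'
from fitb import *
import sys
k=sys.argv[1]; z=float(sys.argv[2]); P={}
for n,b in(("top",(395,245,42,55)),("scene",(325,292,75,65))):
    c=bot.capture(n);pickle.dump(c,open(n+k+".pkl","wb"));P[n],a=seg(c["frame"],*b);print(n,a)
    q=fitboard({n:P[n]},[60,-28,0],z)
E
python3 chk.py 4 0
python3 - <<'E'
from geo import *
h=[461.4,318.3,-.164]
M=R.from_matrix(np.array([[1,0,0],[0,-1,0],[0,0,-1.]]))
Q=R.from_euler("z",h[2])*M
c=plan(np.array([350,0,230]),Q,14,1)
c=plan(np.array([400,318,200.]),Q,9,1,c)
c=plan(np.array([461.4,318.3,60]),Q,6,1,c)
E
```

```text
bed pos [ 57.6 -38.9 127.3] rot err tool [-0.001 -0.    -0.   ] F bed [ 0.5 -0.4  0. ] grip 91.8 [-1.03  0.18  2.02  0.5   0.81  0.14] t 20.5
top 717
board [ 60.997 -27.179  -0.   ] rms px 1.18
scene 411
board [ 63.407 -26.21    0.   ] rms px 2.74
14 x [[-0.047, -0.465, -0.079], [-0.037, -0.36, 0.213], 1] end [350.4   0.  230.1] mid [ 353. -168.  203.] err [0.4 0.  0.1]
9 x [[-0.006, -0.596, 0.056], [0.0, -0.0, -0.0], 1] end [399.8 318.1 199.8] mid [378. 177. 213.] err [-0.2  0.1 -0.2]
6 x [[0.169, -0.029, 0.388], [0.001, -0.0, -0.0], 1] end [461.6 318.4  60.1] mid [441. 318. 107.] err [0.2 0.1 0.1]
```

Emit:
servo_tool([
  [[-0.047, -0.465, -0.079], [-0.037, -0.36, 0.213], 1],
  [[-0.047, -0.465, -0.079], [-0.037, -0.36, 0.213], 1],
  [[-0.047, -0.465, -0.079], [-0.037, -0.36, 0.213], 1],
  [[-0.047, -0.465, -0.079], [-0.037, -0.36, 0.213], 1],
  [[-0.047, -0.465, -0.079], [-0.037, -0.36, 0.213], 1],
  [[-0.047, -0.465, -0.079], [-0.037, -0.36, 0.213], 1],
  [[-0.047, -0.465, -0.079], [-0.037, -0.36, 0.213], 1],
  [[-0.047, -0.465, -0.079], [-0.037, -0.36, 0.213], 1],
  [[-0.047, -0.465, -0.079], [-0.037, -0.36, 0.213], 1],
  [[-0.047, -0.465, -0.079], [-0.037, -0.36, 0.213], 1],
  [[-0.047, -0.465, -0.079], [-0.037, -0.36, 0.213], 1],
  [[-0.047, -0.465, -0.079], [-0.037, -0.36, 0.213], 1],
  [[-0.047, -0.465, -0.079], [-0.037, -0.36, 0.213], 1],
  [[-0.047, -0.465, -0.079], [-0.037, -0.36, 0.213], 1],
])

```text
t: 22.35
tool_pos: [348.8, 3.8, 228.4]
ee_rot: [0.997, -0.081, -0.002, -0.002]
wrist_force: [0.6, -0.8, 0.6]
grip_width: 92.2
finger_force: 0.0
```

```bash
python3 st.py; python3 chk.py 5 0
cat > lp.py <<'E'
from geo import *
import sys
h=[461.4,318.3,-.164]
M=R.from_matrix(np.array([[1,0,0],[0,-1,0],[0,0,-1.]]))
Q=R.from_euler("z",h[2])*M
a=[float(v) for v in sys.argv[1:]]
c=None
while a: c=plan(np.array(a[:3]),Q,int(a[3]),1,c); a=a[4:]
E
python3 lp.py 400 318 200 10 461.4 318.3 20 8
```

```text
bed pos [ 72.9 353.2 183.9] rot err tool [-0.044 -0.404  0.239] F bed [ 0.7 -0.9  0.3] grip 92.2 [ 0.   -0.13  2.13  0.01  1.15  1.73] t 22.35
top 742
board [ 59.488 -27.162   0.   ] rms px 0.59
scene 794
board [ 62.159 -26.355   0.   ] rms px 0.39
10 x [[-0.001, -0.529, 0.049], [-0.007, 0.005, 0.005], 1] end [400.3 317.9 200.1] mid [380. 193. 212.] err [ 0.3 -0.1  0.1]
8 x [[0.125, -0.022, 0.375], [0.001, 0.0, -0.0], 1] end [461.2 318.5  20.1] mid [438. 318.  88.] err [-0.2  0.2  0.1]
```

Emit:
servo_tool([
  [[-0.001, -0.529, 0.049], [-0.007, 0.005, 0.005], 1],
  [[-0.001, -0.529, 0.049], [-0.007, 0.005, 0.005], 1],
  [[-0.001, -0.529, 0.049], [-0.007, 0.005, 0.005], 1],
  [[-0.001, -0.529, 0.049], [-0.007, 0.005, 0.005], 1],
  [[-0.001, -0.529, 0.049], [-0.007, 0.005, 0.005], 1],
  [[-0.001, -0.529, 0.049], [-0.007, 0.005, 0.005], 1],
  [[-0.001, -0.529, 0.049], [-0.007, 0.005, 0.005], 1],
  [[-0.001, -0.529, 0.049], [-0.007, 0.005, 0.005], 1],
  [[-0.001, -0.529, 0.049], [-0.007, 0.005, 0.005], 1],
  [[-0.001, -0.529, 0.049], [-0.007, 0.005, 0.005], 1],
  [[0.125, -0.022, 0.375], [0, 0, 0], 1],
  [[0.125, -0.022, 0.375], [0, 0, 0], 1],
  [[0.125, -0.022, 0.375], [0, 0, 0], 1],
  [[0.125, -0.022, 0.375], [0, 0, 0], 1],
  [[0.125, -0.022, 0.375], [0, 0, 0], 1],
  [[0.125, -0.022, 0.375], [0, 0, 0], 1],
  [[0.125, -0.022, 0.375], [0, 0, 0], 1],
  [[0, 0, 0], [0, 0, 0], 1],
])

```text
t: 24.7
tool_pos: [453.5, 314.4, 40.8]
ee_rot: [0.997, -0.083, -0.001, 0.002]
wrist_force: [-0.6, -0.0, -0.3]
grip_width: 91.6
finger_force: 0.0
```

```bash
python3 lp.py 461.4 318.3 14 5; sed -i 's/\[60,-28,0\],z/[60,-28,.02],z/; ' chk.py; sed -i 's/diff_step=1e-3/diff_step=[1e-3,1e-3,.1]/' fitb.py; python3 - <<'E'
from fitb import *
P={}
for n,b in(("top",(395,245,42,55)),("scene",(325,292,75,65))):
    P[n]=seg(pickle.load(open(n+"5.pkl","rb"))["frame"],*b)[0]; print(cv2.approxPolyDP(P[n],2,True).reshape(-1,2).tolist()); fitboard({n:P[n]},[60,-28,.02],0)
fitboard(P,[60,-28,.02],0)
E
```

```text
5 x [[0.024, -0.018, 0.089], [0.009, 0.004, -0.007], 1] end [461.5 318.4  14.1] mid [458. 317.  25.] err [0.1 0.1 0.1]
[[407, 256], [408, 295], [423, 295], [426, 257]]
board [ 5.9485e+01 -2.7170e+01 -3.0000e-03] rms px 0.59
[[370, 304], [346, 335], [360, 346], [383, 315]]
board [ 62.154 -26.368  -0.   ] rms px 0.39
board [ 60.596 -26.737   0.   ] rms px 0.58
```

Emit:
servo_tool([
  [[0.024, -0.018, 0.089], [0.009, 0.004, -0.007], 1],
  [[0.024, -0.018, 0.089], [0.009, 0.004, -0.007], 1],
  [[0.024, -0.018, 0.089], [0.009, 0.004, -0.007], 1],
  [[0.024, -0.018, 0.089], [0.009, 0.004, -0.007], 1],
  [[0.024, -0.018, 0.089], [0.009, 0.004, -0.007], 1],
  [[0, 0, 0.03], [0, 0, 0], 1],
  [[0, 0, 0.03], [0, 0, 0], 1],
  [[0, 0, 0.03], [0, 0, 0], 1],
  [[0, 0, 0], [0, 0, 0], 1],
])

```text
t: 25.82
tool_pos: [462.4, 320.4, 10.4]
ee_rot: [0.997, -0.082, 0.001, -0.001]
wrist_force: [0.5, 0.1, 0.0]
grip_width: 91.8
finger_force: 0.0
```

Emit:
servo_tool([
  [[0, 0, 0.03], [0, 0, 0], 1],
  [[0, 0, 0.03], [0, 0, 0], 1],
  [[0, 0, 0], [0, 0, 0], 1],
])

```text
t: 26.2
tool_pos: [462.4, 320.4, 6.7]
ee_rot: [0.997, -0.082, 0.001, -0.001]
wrist_force: [-0.2, -0.4, -0.6]
grip_width: 91.9
finger_force: 0.0
```

Emit:
servo_tool([
  [[0, 0, 0.03], [0, 0, 0], 1],
  [[0, 0, 0.03], [0, 0, 0], 1],
  [[0, 0, 0.03], [0, 0, 0], 1],
  [[0, 0, 0.03], [0, 0, 0], 1],
  [[0, 0, 0], [0, 0, 0], 0.2],
  [[0, 0, 0], [0, 0, 0], -1],
  [[0, 0, 0], [0, 0, 0], -1],
  [[0, 0, 0], [0, 0, 0], -1],
  [[0, 0, 0], [0, 0, 0], -1],
], newtons=20)

```text
t: 27.32
tool_pos: [462.5, 320.5, -0.3]
ee_rot: [0.997, -0.082, 0.001, -0.001]
wrist_force: [0.1, -0.1, -0.4]
grip_width: 44.2
finger_force: 0.0
```

Emit:
servo_tool([
  [[0, 0, 0], [0, 0, 0], 1],
  [[0, 0, 0], [0, 0, 0], 1],
  [[0, 0, 0], [0, 0, 0], 1],
  [[0, 0, 0], [0, 0, 0], 1],
  [[0, 0, 0.03], [0, 0, 0], 1],
  [[0, 0, 0.03], [0, 0, 0], 1],
  [[0, 0, 0.02], [0, 0, 0], 1],
  [[0, 0, 0], [0, 0, 0], 1],
])

```text
t: 28.32
tool_pos: [462.4, 320.4, -5.3]
ee_rot: [0.997, -0.082, 0.001, -0.001]
wrist_force: [0.6, 0.7, 0.3]
grip_width: 91.8
finger_force: 0.0
```

Emit:
servo_tool([
  [[0, 0, 0], [0, 0, 0], 0.2],
  [[0, 0, 0], [0, 0, 0], -1],
  [[0, 0, 0], [0, 0, 0], -1],
  [[0, 0, 0], [0, 0, 0], -1],
  [[0, 0, 0], [0, 0, 0], -1],
])

```text
t: 28.95
tool_pos: [462.5, 320.5, -5.1]
ee_rot: [0.997, -0.082, 0.001, -0.001]
wrist_force: [-0.5, -0.3, 0.3]
grip_width: 55.2
finger_force: 20.0
```

```bash
python3 - <<'E'
from workcell import bot
import pickle,numpy as np
for n in("top","scene"): pickle.dump(bot.capture(n),open(n+"6.pkl","wb"))
E
```

Emit:
servo_tool([
  [[0, 0, 0], [0, 0, 0], 0.5],
  [[0, 0, 0], [0, 0, 0], 0.5],
  [[0, 0, 0.03], [0, 0, 0], 0.5],
  [[0, 0, 0.028], [0, 0, 0], 0.5],
  [[0, 0, 0], [0, 0, 0], -1],
  [[0, 0, 0], [0, 0, 0], -1],
  [[0, 0, 0], [0, 0, 0], -1],
])

```text
t: 29.92
tool_pos: [462.5, 320.4, -8.6]
ee_rot: [0.997, -0.082, 0.001, -0.001]
wrist_force: [-0.2, 0.1, -1.3]
grip_width: 55.8
finger_force: 20.0
```

```bash
cat > lp2.py <<'E'
from geo import *
import sys
p=np.load("p.npy")
M=R.from_matrix(np.array([[1,0,0],[0,-1,0],[0,0,-1.]]))
Q=R.from_euler("z",-.164)*M
from workcell import bot
s=bot.read_state(); P=s["tool_pos"];print(P,s["grip_width"],s["finger_force"])
c=plan(np.array([400,318,215.]),Q,8,-1)
X,B=bedpose(p,[60,-30,130],0)
c=plan(np.array([345,10,235.]),Q,7,-1,c)
c=plan(X,B,14,-1,c)
E
python3 lp2.py
```

```text
[462.48384813 320.4367256   -8.62785751] 55.823286159856906 19.99832421541214
8 x [[-0.127, 0.026, -0.466], [-0.004, -0.003, 0.0], -1] end [400.  317.7 214.9] mid [423. 319. 131.] err [-0.  -0.3 -0.1]
7 x [[-0.01, 0.744, -0.048], [-0.0, -0.0, 0.0], -1] end [344.9  10.1 235. ] mid [368. 142. 226.] err [-0.1  0.1  0. ]
14 x [[0.062, 0.461, 0.083], [0.043, 0.356, -0.214], -1] end [ 388.6 -377.9  173.4] mid [ 355. -213.  197.] err [ 0.5 -0.4 -0.3]
```

Emit:
servo_tool([
  [[0, 0, -0.4], [0, 0, 0], -1],
  [[-0.145, 0.03, -0.475], [-0.004, -0.003, 0], -1],
  [[-0.145, 0.03, -0.475], [-0.004, -0.003, 0], -1],
  [[-0.145, 0.03, -0.475], [-0.004, -0.003, 0], -1],
  [[-0.145, 0.03, -0.475], [-0.004, -0.003, 0], -1],
  [[-0.145, 0.03, -0.475], [-0.004, -0.003, 0], -1],
  [[-0.145, 0.03, -0.475], [-0.004, -0.003, 0], -1],
  [[-0.145, 0.03, -0.475], [-0.004, -0.003, 0], -1],
  [[-0.01, 0.744, -0.048], [0, 0, 0], -1],
  [[-0.01, 0.744, -0.048], [0, 0, 0], -1],
  [[-0.01, 0.744, -0.048], [0, 0, 0], -1],
  [[-0.01, 0.744, -0.048], [0, 0, 0], -1],
  [[-0.01, 0.744, -0.048], [0, 0, 0], -1],
  [[-0.01, 0.744, -0.048], [0, 0, 0], -1],
  [[-0.01, 0.744, -0.048], [0, 0, 0], -1],
])

```text
t: 31.8
tool_pos: [344.3, 8.7, 235.0]
ee_rot: [0.997, -0.082, 0.001, -0.0]
wrist_force: [1.3, -1.8, -0.8]
grip_width: 55.4
finger_force: 20.0
```

```bash
python3 st.py 60 -30 120 0 14 -1; python3 - <<'E'
from workcell import bot
import pickle,numpy as np,cv2
from geo import *
s=bot.read_state();Q=R.from_quat(s["ee_rot"]);o=[]
for n,x,y in(("top",265,235),("scene",235,170)):
    c=bot.capture(n);pickle.dump(c,open(n+"7.pkl","wb"));
    print(n,proj(n,[s["tool_pos"]+Q.apply(v) for v in((0,0,0),(0,0,11),(60,28,0),(60,-28,0),(-60,-28,0),(-60,28,0))]).round(0).tolist())
E
```

```text
bed pos [ 71.7 358.5 191.6] rot err tool [-0.048 -0.398  0.239] F bed [ 0.7 -1.9 -1.2] grip 55.4 [ 0.02 -0.15  2.13  0.    1.16  1.75] t 31.8
14 x [[0.064, 0.458, 0.094], [0.043, 0.355, -0.213], -1.0] end [ 391.6 -376.9  164.6] mid [ 357. -213.  191.] err [-0.5  0.3  0.1]
top [[278.0, 304.0], [278.0, 304.0], [294.0, 282.0], [271.0, 278.0], [261.0, 327.0], [284.0, 331.0]]
scene [[248.0, 233.0], [248.0, 235.0], [271.0, 230.0], [260.0, 219.0], [225.0, 236.0], [234.0, 248.0]]
```

Emit:
servo_tool([
  [[0.064, 0.458, 0.094], [0.043, 0.355, -0.213], -1],
  [[0.064, 0.458, 0.094], [0.043, 0.355, -0.213], -1],
  [[0.064, 0.458, 0.094], [0.043, 0.355, -0.213], -1],
  [[0.064, 0.458, 0.094], [0.043, 0.355, -0.213], -1],
  [[0.064, 0.458, 0.094], [0.043, 0.355, -0.213], -1],
  [[0.064, 0.458, 0.094], [0.043, 0.355, -0.213], -1],
  [[0.064, 0.458, 0.094], [0.043, 0.355, -0.213], -1],
  [[0.064, 0.458, 0.094], [0.043, 0.355, -0.213], -1],
  [[0.064, 0.458, 0.094], [0.043, 0.355, -0.213], -1],
  [[0.064, 0.458, 0.094], [0.043, 0.355, -0.213], -1],
  [[0.064, 0.458, 0.094], [0.043, 0.355, -0.213], -1],
  [[0.064, 0.458, 0.094], [0.043, 0.355, -0.213], -1],
  [[0.064, 0.458, 0.094], [0.043, 0.355, -0.213], -1],
  [[0.064, 0.458, 0.094], [0.043, 0.355, -0.213], -1],
  [[0, 0, 0], [0, 0, 0], -1],
])

```text
t: 33.78
tool_pos: [392.3, -376.5, 163.7]
ee_rot: [0.979, 0.037, 0.199, -0.008]
wrist_force: [-0.1, 0.1, -0.4]
grip_width: 55.6
finger_force: 20.0
```

```bash
python3 st.py 64 -32 30 0 10 -1;  python3 - <<'E'
from look import *
s=bot.read_state();Q=R.from_quat(s["ee_rot"])
c=bot.capture("scene");pickle.dump(c,open("scene8.pkl","wb"));
u=proj("scene",[s["tool_pos"]])[0];x,y=(u-[50,50]).astype(int)
im=cv2.resize(c["frame"][y:y+100,x:x+100,::-1],(600,600),interpolation=cv2.INTER_CUBIC)
for k,col in((0,(0,255,0)),(20,(255,0,255))):
  for v in proj("scene",[s["tool_pos"]+Q.apply([a,b,11-k]) for a in(-60,60) for b in(-28,28)]): cv2.circle(im,tuple(int(t) for t in((v-[x,y]+.5)*6)),4,col,1)
cv2.imwrite("pics/held.png",im)
E
```

```text
bed pos [ 60.  -29.3 119.1] rot err tool [ 0.    -0.001  0.002] F bed [-0.3  0.1 -0.3] grip 55.6 [-1.    0.18  2.04  0.51  0.79  0.15] t 33.77
10 x [[0.007, 0.005, 0.149], [-0.0, 0.002, -0.003], -1.0] end [ 431.2 -376.4   83. ] mid [ 416. -376.  115.] err [ 0.2 -0.3 -0.2]
```

View pics/held.png

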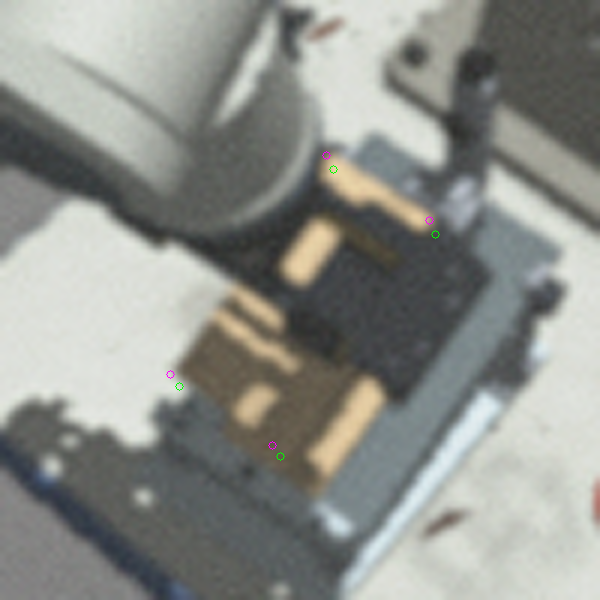

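The held board is square to the tool: its upper edge runs from (335,160) to (435,228), on the predicted points. Lowering it now, clear of the fences.

Emit:
servo_tool([
  [[0.01, 0.005, 0.2], [0, 0, 0], -1],
  [[0.01, 0.005, 0.2], [0, 0, 0], -1],
  [[0.01, 0.005, 0.2], [0, 0, 0], -1],
  [[0.01, 0.005, 0.2], [0, 0, 0], -1],
  [[0.01, 0.005, 0.2], [0, 0, 0], -1],
  [[0.01, 0.005, 0.2], [0, 0, 0], -1],
  [[0.01, 0, 0.2], [0, 0, 0], -1],
  [[0.01, 0, 0.1], [0, 0, 0], -1],
  [[0, 0, 0.1], [0, 0, 0], -1],
  [[0, 0, 0.05], [0, 0, 0], -1],
  [[0, 0, 0], [0, 0, 0], -1],
])

```text
t: 35.2
tool_pos: [434.9, -374.0, 74.9]
ee_rot: [0.979, 0.038, 0.199, -0.008]
wrist_force: [0.7, 0.1, -0.1]
grip_width: 55.6
finger_force: 20.0
```

```bash
python3 st.py
```

```text
bed pos [ 64.6 -30.2  20.8] rot err tool [ 0.    -0.001  0.001] F bed [ 0.6  0.  -0.4] grip 55.6 [-0.93  0.36  2.06  0.63  0.6   0.06] t 35.2
```

Emit:
servo_tool([
  [[0, 0.01, 0.05], [0, 0, 0], -1],
  [[0, 0, 0.05], [0, 0, 0], -1],
  [[0, 0, 0.03], [0, 0, 0], -1],
  [[0, 0, 0.02], [0, 0, 0], -1],
  [[0, 0, 0], [0, 0, 0], -1],
])

```text
t: 35.83
tool_pos: [438.4, -374.3, 66.6]
ee_rot: [0.979, 0.038, 0.199, -0.008]
wrist_force: [-0.1, -0.7, -0.4]
grip_width: 55.7
finger_force: 20.0
```

```bash
python3 st.py
```

```text
bed pos [ 64.5 -30.7  11.7] rot err tool [ 0.    -0.001  0.001] F bed [-0.3 -0.7 -0.3] grip 55.7 [-0.92  0.38  2.06  0.64  0.58  0.05] t 35.83
```

Emit:
servo_tool([
  [[0, 0, 0.018], [0, 0, 0], -1],
  [[0, 0, 0.018], [0, 0, 0], -1],
  [[0, 0, 0.018], [0, 0, 0], -1],
])

```text
t: 36.2
tool_pos: [439.7, -374.3, 63.7]
ee_rot: [0.979, 0.038, 0.199, -0.008]
wrist_force: [-0.1, -0.3, -0.8]
grip_width: 55.7
finger_force: 20.0
```

```bash
python3 st.py
```

```text
bed pos [ 64.6 -30.8   8.5] rot err tool [-0.    -0.001  0.001] F bed [-0.4 -0.3 -0.7] grip 55.7 [-0.92  0.38  2.06  0.65  0.57  0.04] t 36.2
```

Emit:
servo_tool([
  [[0, 0, 0.016], [0, 0, 0], -1],
  [[0, 0, 0.016], [0, 0, 0], -1],
])

```text
t: 36.45
tool_pos: [440.5, -374.2, 61.9]
ee_rot: [0.979, 0.038, 0.199, -0.008]
wrist_force: [-0.7, 0.0, 0.3]
grip_width: 55.8
finger_force: 20.0
```

```bash
python3 st.py
```

```text
bed pos [ 64.5 -30.8   6.6] rot err tool [ 0.    -0.001  0.001] F bed [-0.5  0.1  0.5] grip 55.8 [-0.92  0.39  2.06  0.65  0.57  0.04] t 36.45
```

Emit:
servo_tool([
  [[0, 0, 0.016], [0, 0, 0], -1],
  [[0, 0, 0.016], [0, 0, 0], -1],
])

```text
t: 36.7
tool_pos: [440.9, -374.2, 61.4]
ee_rot: [0.979, 0.039, 0.199, -0.008]
wrist_force: [-14.9, 2.7, 23.2]
grip_width: 55.6
finger_force: 20.0
```

```bash
python3 st.py
```

```text
bed pos [ 64.7 -30.8   6. ] rot err tool [ 0.    -0.001  0.   ] F bed [-4.4  3.9 27.1] grip 55.6 [-0.92  0.39  2.06  0.65  0.57  0.04] t 36.7
```

Emit:
servo_tool([
  [[0, 0, -0.022], [0, 0, 0], -1],
  [[-0.033, 0, 0], [0, 0, 0], -1],
  [[-0.025, 0, 0], [0, 0, 0], -1],
  [[0, 0, 0], [0, 0, 0], -1],
])

```text
t: 37.2
tool_pos: [437.6, -374.6, 60.1]
ee_rot: [0.979, 0.038, 0.199, -0.008]
wrist_force: [-0.3, -0.8, 3.1]
grip_width: 55.6
finger_force: 20.0
```

```bash
python3 st.py
```

```text
bed pos [ 61.2 -31.    6.1] rot err tool [-0.    -0.001  0.001] F bed [ 0.9 -0.8  3. ] grip 55.6 [-0.92  0.39  2.06  0.66  0.57  0.03] t 37.2
```

Emit:
servo_tool([
  [[-0.016, 0, 0], [0, 0, 0], -1],
  [[-0.01, 0, 0], [0, 0, 0], -1],
  [[0, 0, 0], [0, 0, 0], -1],
])

```text
t: 37.58
tool_pos: [436.4, -374.7, 59.6]
ee_rot: [0.979, 0.038, 0.199, -0.008]
wrist_force: [3.6, 1.2, 3.6]
grip_width: 55.8
finger_force: 20.0
```

```bash
python3 st.py
```

```text
bed pos [ 59.9 -31.    6.1] rot err tool [-0.    -0.001  0.001] F bed [4.8 0.9 1.9] grip 55.8 [-0.93  0.39  2.06  0.66  0.57  0.03] t 37.58
```

Emit:
servo_tool([
  [[-0.016, 0, 0], [0, 0, 0], -1],
  [[-0.008, 0, 0], [0, 0, 0], -1],
  [[0, -0.025, 0], [0, 0, 0], -1],
  [[0, -0.025, 0], [0, 0, 0], -1],
  [[0, -0.016, 0], [0, 0, 0], -1],
  [[0, 0, 0], [0, 0, 0], -1],
])

```text
t: 38.33
tool_pos: [435.9, -373.0, 60.0]
ee_rot: [0.979, 0.038, 0.2, -0.006]
wrist_force: [8.2, -3.6, 2.2]
grip_width: 56.0
finger_force: 20.0
```

```bash
python3 st.py
```

```text
bed pos [ 59.7 -29.3   6.6] rot err tool [-0.004  0.001 -0.   ] F bed [ 8.2 -4.2 -1.1] grip 56.0 [-0.92  0.38  2.07  0.66  0.56  0.02] t 38.33
```

Emit:
servo_tool([
  [[0, -0.016, 0], [0, 0, 0], -1],
  [[0, -0.016, 0], [0, 0, 0], -1],
  [[0, 0, 0], [0, 0, 0], -1],
])

```text
t: 38.7
tool_pos: [435.8, -371.2, 60.0]
ee_rot: [0.979, 0.038, 0.2, -0.006]
wrist_force: [8.1, -4.4, 1.8]
grip_width: 55.5
finger_force: 20.0
```

```bash
python3 st.py
```

```text
bed pos [ 59.7 -27.4   6.6] rot err tool [-0.005  0.001 -0.   ] F bed [ 7.8 -5.  -1.3] grip 55.5 [-0.92  0.38  2.07  0.67  0.56  0.02] t 38.7
```

Emit:
servo_tool([
  [[0, -0.016, 0], [0, 0, 0], -1],
  [[0, -0.016, 0], [0, 0, 0], -1],
  [[0, -0.016, 0], [0, 0, 0], -1],
  [[0, 0, 0], [0, 0, 0], -1],
])

```text
t: 39.2
tool_pos: [435.6, -369.6, 60.1]
ee_rot: [0.979, 0.038, 0.2, -0.004]
wrist_force: [7.1, -8.7, -0.1]
grip_width: 56.0
finger_force: 20.0
```

```bash
python3 st.py
```

```text
bed pos [ 59.7 -25.9   6.7] rot err tool [-0.007  0.001 -0.001] F bed [ 5.8 -9.2 -2.6] grip 56.0 [-0.92  0.38  2.08  0.67  0.55  0.02] t 39.2
```

The same contact positions as the jig board, so it's flush. I'll release, lift out and check.

Emit:
servo_tool([
  [[0, 0, 0], [0, 0, 0], 1],
  [[0, 0, 0], [0, 0, 0], 1],
  [[0, 0, 0], [0, 0, 0], 1],
  [[0, 0, -0.15], [0, 0, 0], 1],
  [[0, 0, -0.4], [0, 0, 0], 1],
  [[0, 0.05, -0.6], [0, 0, 0], 1],
  [[0, 0.2, -0.7], [0, 0, 0], 1],
  [[0, 0.3, -0.7], [0, 0, 0], 1],
])

```text
t: 40.2
tool_pos: [376.1, -403.3, 201.4]
ee_rot: [0.979, 0.038, 0.198, -0.008]
wrist_force: [0.7, -0.1, 0.5]
grip_width: 91.5
finger_force: 0.0
```

```bash
python3 st.py; python3 chk.py 9 9; python3 - <<'E'
from geo import *
p=np.load("p.npy")
for n,(x,y) in(("top",(415,222)),("scene",(376,262))):
    f=pickle.load(open(n+"5.pkl","rb"))["frame"][y:y+30,x:x+30].mean(2)
    m=(f<45).astype(np.uint8); k,l,s,c=cv2.connectedComponentsWithStats(m)
    print(n,[(s[i,4],(c[i]+[x,y]).round(1).tolist()) for i in range(1,k) if s[i,4]>5])
for th in(1.7,1.8,1.9,2.0):
    K=bed2w(p,[152-94*np.cos(th)+20*np.sin(th),-28,14+94*np.sin(th)+20*np.cos(th)]);print(th,proj("top",K).round(1),proj("scene",K).round(1))
E
```

```text
bed pos [ 57.9 -54.7 160.9] rot err tool [ 0.    -0.002  0.001] F bed [ 0.8 -0.1  0.1] grip 91.5 [-1.06  0.15  1.98  0.47  0.89  0.15] t 40.2
top 786
board [ 6.1965e+01 -2.6435e+01  1.2000e-02] rms px 0.67
scene 475
board [ 6.2405e+01 -2.6862e+01  5.0000e-03] rms px 2.57
top [(np.int32(54), [424.5, 239.3])]
scene []
1.7 [[427.1 242.6]] [[385.4 279.4]]
1.8 [[426.8 238.9]] [[387.4 277.3]]
1.9 [[426.4 235.3]] [[389.3 275.4]]
2.0 [[425.9 231.8]] [[391.1 273.8]]
```

```bash
python3 - <<'E'
from look import *
f=pickle.load(open("top9.pkl","rb"))["frame"]
o=[]
for k in("5","9"):
    f=pickle.load(open(f"top{k}.pkl","rb"))["frame"]
    o.append(cv2.resize(np.clip(f[240:305,392:442,::-1].astype(float)*1.3,0,255).astype(np.uint8),(400,520),interpolation=cv2.INTER_CUBIC))
cv2.imwrite("pics/stack.png",np.hstack(o))
E
python3 - <<'E'
import sys;sys.path.insert(0,".");import os;os.chdir(".")
from geo import *
p=np.load("p.npy")
K=lambda th:np.array([152-94*np.cos(th)+20*np.sin(th),-26.7,14+94*np.sin(th)+20*np.cos(th)-12])
X,Q=bedpose(p,K(1.8)+[0,0,50],0)
c=plan(X,Q,8,1);X,Q=bedpose(p,K(1.8),0);c=plan(X,Q,5,0,c)
print(K(1.8))
E
```

```text
8 x [[0.277, -0.067, 0.051], [0.012, -0.002, 0.0], 1] end [ 506.3 -364.9  234.1] mid [ 458. -381.  223.] err [-0.  -0.   0.2]
5 x [[-0.0, -0.0, 0.167], [-0.0, -0.001, 0.001], 0] end [ 525.8 -363.4  187.9] mid [ 518. -364.  206.] err [ 0.  -0.   0.1]
[192.83394952 -26.7         88.99763541]
```

View pics/stack.png

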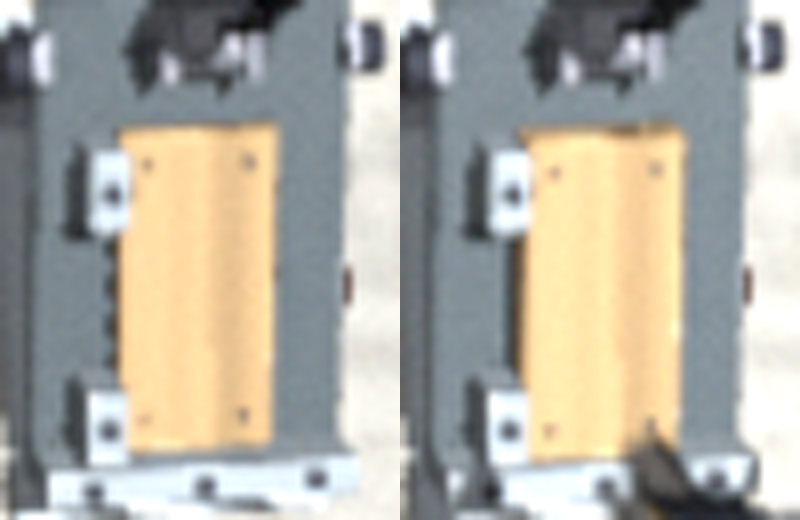

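The stack looks flush. The upper board's marks shift 10–12 px between crops, which is the parallax expected for 9 mm, and its edges are against the blocks (x≈520) and the low fence (y≈458). Now the hold-down knob.

Emit:
servo_tool([
  [[0.277, -0.067, 0.051], [0.012, 0, 0], 1],
  [[0.277, -0.067, 0.051], [0.012, 0, 0], 1],
  [[0.277, -0.067, 0.051], [0.012, 0, 0], 1],
  [[0.277, -0.067, 0.051], [0.012, 0, 0], 1],
  [[0.277, -0.067, 0.051], [0.012, 0, 0], 1],
  [[0.277, -0.067, 0.051], [0.012, 0, 0], 1],
  [[0.277, -0.067, 0.051], [0.012, 0, 0], 1],
  [[0.277, -0.067, 0.051], [0.012, 0, 0], 1],
  [[0, 0, 0.167], [0, 0, 0], 1],
  [[0, 0, 0.167], [0, 0, 0], 1],
  [[0, 0, 0.167], [0, 0, 0], 1],
  [[0, 0, 0.167], [0, 0, 0], 1],
  [[0, 0, 0], [0, 0, 0], 1],
])

```text
t: 41.92
tool_pos: [521.4, -359.2, 191.0]
ee_rot: [0.979, 0.039, 0.198, -0.012]
wrist_force: [-0.9, 0.2, 0.1]
grip_width: 91.5
finger_force: 0.0
```

```bash
python3 st.py 192.8 -26.7 89 0 4 0
```

```text
bed pos [190.3 -22.2  93.5] rot err tool [ 0.009 -0.002  0.001] F bed [-0.8  0.3  0.4] grip 91.5 [-0.78  0.25  1.87  0.43  0.8   0.44] t 41.92
4 x [[0.01, 0.019, 0.018], [-0.028, 0.007, -0.004], 0.0] end [ 525.7 -363.4  187.9] mid [ 525. -362.  189.] err [-0.1 -0.1  0.1]
```

Emit:
servo_tool([
  [[0.01, 0.019, 0.018], [-0.028, 0, 0], 0],
  [[0.01, 0.019, 0.018], [-0.028, 0, 0], -0.3],
  [[0.01, 0.019, 0.018], [-0.028, 0, 0], -1],
  [[0.01, 0.019, 0.018], [-0.028, 0, 0], -1],
  [[0, 0, 0], [0, 0, 0], -1],
  [[0, 0, 0], [0, 0, 0], -1],
  [[0, 0, 0], [0, 0, 0], -1],
  [[0, 0, 0], [0, 0, 0], -1],
], newtons=12)

```text
t: 42.92
tool_pos: [525.9, -362.2, 189.0]
ee_rot: [0.979, 0.038, 0.198, -0.009]
wrist_force: [0.3, 6.1, 1.9]
grip_width: 18.9
finger_force: 12.0
```

```bash
python3 st.py
```

```text
bed pos [193.4 -25.6  90. ] rot err tool [ 0.002 -0.001  0.001] F bed [1.4 6.  1.4] grip 18.9 [-0.78  0.26  1.87  0.43  0.79  0.44] t 42.92
```

```bash
python3 - <<'E'
import numpy as np
f=np.arange(2.01,.25,-.1);x=-96.1*np.cos(f);z=96.1*np.sin(f)
print([[round(a/60,3),0,round(-b/60,3)] for a,b in zip(np.diff(x),np.diff(z))],f[-1]-.21)
E
```

```text
[[np.float64(-0.148), 0, np.float64(-0.061)], [np.float64(-0.153), 0, np.float64(-0.046)], [np.float64(-0.157), 0, np.float64(-0.03)], [np.float64(-0.159), 0, np.float64(-0.014)], [np.float64(-0.16), 0, np.float64(0.002)], [np.float64(-0.159), 0, np.float64(0.018)], [np.float64(-0.157), 0, np.float64(0.033)], [np.float64(-0.152), 0, np.float64(0.049)], [np.float64(-0.147), 0, np.float64(0.064)], [np.float64(-0.14), 0, np.float64(0.078)], [np.float64(-0.131), 0, np.float64(0.092)], [np.float64(-0.121), 0, np.float64(0.104)], [np.float64(-0.11), 0, np.float64(0.116)], [np.float64(-0.098), 0, np.float64(0.126)], [np.float64(-0.085), 0, np.float64(0.136)], [np.float64(-0.071), 0, np.float64(0.143)], [np.float64(-0.056), 0, np.float64(0.15)]] 0.09999999999999828
```

Emit:
servo_tool([
  [[-0.148, 0, -0.061], [0, 0, 0], -1],
  [[-0.153, 0, -0.046], [0, 0, 0], -1],
  [[-0.157, 0, -0.03], [0, 0, 0], -1],
  [[-0.159, 0, -0.014], [0, 0, 0], -1],
], newtons=20)

```text
t: 43.42
tool_pos: [488.8, -365.4, 184.1]
ee_rot: [0.979, 0.038, 0.199, -0.008]
wrist_force: [-1.5, 7.5, 8.8]
grip_width: 18.3
finger_force: 20.0
```

```bash
python3 st.py
```

```text
bed pos [157.2 -25.8 100. ] rot err tool [0.001 0.    0.001] F bed [2.7 7.6 8.5] grip 18.3 [-0.83  0.23  1.92  0.45  0.79  0.37] t 43.42
```

Emit:
servo_tool([
  [[-0.16, 0, 0.025], [0, 0, 0], -1],
  [[-0.159, 0, 0.035], [0, 0, 0], -1],
  [[-0.157, 0, 0.04], [0, 0, 0], -1],
  [[-0.152, 0, 0.049], [0, 0, 0], -1],
  [[-0.147, 0, 0.064], [0, 0, 0], -1],
])

```text
t: 44.05
tool_pos: [449.3, -368.5, 154.0]
ee_rot: [0.979, 0.039, 0.198, -0.008]
wrist_force: [-15.2, 5.3, 16.6]
grip_width: 19.1
finger_force: 20.0
```

```bash
python3 st.py
```

```text
bed pos [109.1 -25.8  87.8] rot err tool [ 0.001 -0.002 -0.   ] F bed [-7.   6.5 21. ] grip 19.1 [-0.9   0.24  2.    0.5   0.74  0.25] t 44.05
```

Emit:
servo_tool([
  [[-0.145, 0, 0.06], [0, 0, 0], -1],
  [[-0.136, 0, 0.085], [0, 0, 0], -1],
  [[-0.121, 0, 0.104], [0, 0, 0], -1],
  [[-0.11, 0, 0.116], [0, 0, 0], -1],
])

```text
t: 44.55
tool_pos: [429.7, -370.1, 120.4]
ee_rot: [0.979, 0.038, 0.198, -0.008]
wrist_force: [-5.5, 3.1, 3.6]
grip_width: 19.2
finger_force: 20.0
```

```bash
python3 st.py
```

```text
bed pos [ 77.8 -25.9  64.6] rot err tool [ 0.001 -0.003  0.   ] F bed [-3.4  3.6  5.4] grip 19.2 [-0.93  0.27  2.04  0.55  0.68  0.15] t 44.55
```

Emit:
servo_tool([
  [[-0.098, 0, 0.126], [0, 0, 0], -1],
  [[-0.085, 0, 0.136], [0, 0, 0], -1],
  [[-0.06, 0, 0.12], [0, 0, 0], -1],
  [[-0.04, 0, 0.09], [0, 0, 0], -1],
  [[0, 0, 0], [0, 0, 0], -1],
])

```text
t: 45.18
tool_pos: [425.4, -370.4, 87.4]
ee_rot: [0.979, 0.038, 0.198, -0.008]
wrist_force: [-6.3, 2.8, -0.6]
grip_width: 19.0
finger_force: 20.0
```

```bash
python3 st.py
```

```text
bed pos [ 61.  -25.9  35.8] rot err tool [ 0.001 -0.003  0.001] F bed [-5.9  3.3  1.8] grip 19.0 [-0.94  0.33  2.07  0.61  0.62  0.08] t 45.17
```

Emit:
servo_tool([
  [[-0.01, 0, 0.05], [0, 0, 0], -1],
  [[-0.01, 0, 0.05], [0, 0, 0], -1],
  [[-0.01, 0, 0.03], [0, 0, 0], -1],
  [[0, 0, 0], [0, 0, 0], -1],
])

```text
t: 45.68
tool_pos: [426.4, -370.3, 79.5]
ee_rot: [0.98, 0.038, 0.198, -0.008]
wrist_force: [-9.4, 1.1, -2.2]
grip_width: 19.4
finger_force: 20.0
```

```bash
python3 st.py
```

```text
bed pos [ 58.8 -25.8  28.2] rot err tool [ 0.001 -0.003  0.001] F bed [-9.4  1.9  1.6] grip 19.4 [-0.94  0.34  2.07  0.62  0.6   0.06] t 45.67
```

Emit:
servo_tool([
  [[0.01, 0, 0.03], [0, 0, 0], -1],
  [[0.005, 0, 0.02], [0, 0, 0], -1],
  [[0, 0, 0], [0, 0, 0], -0.3],
  [[0, 0, 0], [0, 0, 0], 0],
  [[0, 0, 0], [0, 0, 0], 0],
  [[0, 0, 0], [0, 0, 0], 0],
])

```text
t: 46.42
tool_pos: [430.1, -371.5, 78.3]
ee_rot: [0.979, 0.038, 0.199, -0.007]
wrist_force: [-0.1, -0.1, -0.3]
grip_width: 45.7
finger_force: 0.0
```

Emit:
servo_tool([
  [[0, 0, -0.1], [0, 0, 0], 0],
  [[0, 0, -0.4], [0, 0, 0], 0],
  [[0, 0, -0.6], [0, 0, 0], 0],
  [[0, 0.3, -0.6], [0, 0, 0], 0],
  [[0, -0.6, -0.4], [0, 0, 0], 0],
  [[0, -0.7, -0.2], [0, 0, 0], 0],
  [[0, -0.7, 0], [0, 0, 0], 0],
  [[0, -0.7, 0], [0, 0, 0], 0],
  [[0, -0.7, 0], [0, 0, 0], 0],
  [[0, -0.7, 0], [0, 0, 0], 0],
  [[0, 0, 0], [0, 0, 0], 0],
])

```text
t: 47.8
tool_pos: [357.8, -145.7, 205.0]
ee_rot: [0.979, 0.04, 0.199, -0.008]
wrist_force: [0.6, 0.3, 0.5]
grip_width: 45.6
finger_force: 0.0
```

```bash
python3 st.py; python3 - <<'E'
from look import *
for n in("top","scene"):pickle.dump(bot.capture(n),open(n+"A.pkl","wb"))
for th in(0,.1,.2):
    K=bed2w(p,[152-94*np.cos(th)+20*np.sin(th),-28,14+94*np.sin(th)+20*np.cos(th)]);print(th,proj("top",K).round(1),proj("scene",K).round(1))
for n,(x,y) in(("top",(405,260)),("scene",(355,305))):
    f=pickle.load(open(n+"A.pkl","rb"))["frame"][y:y+30,x:x+30].mean(2)
    for t in(45,70):
        k,l,s,c=cv2.connectedComponentsWithStats((f<t).astype(np.uint8));print(n,t,[(int(s[i,4]),s[i,:4].tolist(),(c[i]+[x,y]).round(1).tolist()) for i in range(1,k) if s[i,4]>8])
for n,b in(("top",(395,245,42,55)),("scene",(325,292,75,65))):
    f=pickle.load(open(n+"A.pkl","rb"))["frame"];x,y,w,h=b
    m=((f[y:y+h,x:x+w,0].astype(int)-f[y:y+h,x:x+w,2])>35).astype(np.uint8);pts=cv2.findNonZero(m)[:,0]+[x,y]
    g=pickle.load(open(n+("9" if n=="top" else "5")+".pkl","rb"))["frame"][y:y+h,x:x+w].astype(int);q=cv2.findNonZero(((g[:,:,0]-g[:,:,2])>35).astype(np.uint8))[:,0]+[x,y]
    print(n,"bbox now",pts.min(0),pts.max(0),"before",q.min(0),q.max(0))
E
```

```text
bed pos [ 61.2 203.5 163.6] rot err tool [-0.    -0.001 -0.002] F bed [0.8 0.2 0.2] grip 45.6 [-0.64 -0.24  2.33  0.38  0.77  0.61] t 47.8
0 [[418.8 279.2]] [[363.2 323.9]]
0.1 [[419.7 279.5]] [[363.2 322.3]]
0.2 [[420.6 279.5]] [[363.4 320.5]]
top 45 [(20, [10, 19, 7, 4], [417.8, 280.7])]
top 70 [(63, [9, 0, 8, 23], [416.0, 273.9]), (28, [0, 10, 2, 16], [405.6, 277.7])]
scene 45 []
scene 70 [(15, [6, 17, 4, 5], [362.5, 323.9])]
top bbox now [407 256] [427 297] before [407 256] [427 297]
scene bbox now [345 303] [383 346] before [346 304] [383 346]
```

```bash
python3 -c "
from workcell import bot
print(bot.finish_job())"
```

```text
the job is handed in; nothing more can be done
None
```

I handed the job in at about 48 s with both boards stacked flush in the jig corner and the hold-down arm resting on them. That is from my own force and camera checks; the hand-in returned no verdict, and I didn't measure the tools' positions at the end.

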